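Bring a hinge leaf's knuckles into line on the jamb and hold it for the pin

TASK

Fit up the hinge on the jamb block: first lift the handled can of hinge pins off the block, keeping it upright, and stand it gently on the bench close beside the block, where the pins are in reach. Then take the loose leaf out of its slotted stand and lower it upright, knuckles down, so that its two knuckles drop into the gaps between the jamb's three and all the pin holes line up. Finish still holding the leaf there in the gripper, steady and not leaning on the block, so that a workmate can drive the pin through; do not push the other loose things on the bench about.

Things in the scene. Friction and masses are not known exactly. Their poses are not given: they have to be found in the camera images.
- jamb_block: Jamb block, fixed: brown wood 80 (x) x 110 (y) mm on a steel foot 150 x 110 x 8 mm with bolts (17 mm high) at its -x and +x ends; a steel hinge leaf 8 mm thick lies screwed on top, its top face 58 mm over the bench, x = -40 to +32 mm. Three knuckles stand out along the front top edge. Origin on the bench under the wood's centre; z up, y along the hinge axis, -x the knuckle side (toward the robot).
- jamb_axis (a point): Middle of the jamb's hinge axis: centre of the middle knuckle's hole, at (-56, 0, 54) mm in jamb_block, same axes. Steel knuckles 24 mm across with 11 mm hole, each 16 mm long, at y = -36.5, 0, +36.5 mm; the two gaps between are 20.5 mm long, centred at y = +-18.25 mm, open above, below and in front; the wood begins 16 mm behind the axis.
- loose_leaf: Loose steel hinge leaf, 0.3 kg, upright in the stand, knuckles down. Origin on its hinge axis, midway between its two knuckles; y along the axis, z up the plate, x normal to it. Plate 8 mm thick, 100 mm wide (y), from z = +16 to +86 mm. In the stand the origin is 29 mm over the bench. Symmetric: a half turn about z changes nothing.
- leaf_axis (a point): The loose leaf's origin, the middle of its hinge axis. Its knuckles: 24 mm across, 11 mm hole, 16 mm long, centred at y = +-18.25 mm. Brought onto jamb_axis with the y axes parallel, the holes line up, with 2.25 mm of room at each knuckle's end face and 4 mm elsewhere, so that the leaf touches nothing.
- leaf_stand: The leaf's stand, fixed: plywood foot 90 (x) x 140 (y) x 10 mm and two wooden cheeks, 36 mm deep (x), y = +-42 to +-61 mm, 85 mm high, each with an upright slot 11 mm wide, open at the top, its bottom 45 mm over the bench, in which the ends of the plate stand (raise the leaf 42 mm to clear them). Origin on the bench under its centre; y along the leaf.
- pin_can: Open aluminium can, 66 mm diameter, 70 mm high, 0.35 kg, with steel hinge pins fixed in it (heads up to z = 97 mm), standing on the jamb's top leaf. Rigid strap handle: two straps 14 mm wide at y = +-34 mm, up to z = 137 mm, and a round wooden grip between. Origin at the centre of its underside, z up, y along the grip.
- can_handle (a point): Middle of the can's round wooden grip, 11 mm diameter, 66 mm long along the can's y, 132 mm above the can's underside. Axes as pin_can.
- knocking_rod: Bystander: black rubber rod, 40 mm diameter, 191 mm long, lying on the bench along its y. Origin under its middle.
- tape_roll: Bystander: roll of masking tape, 96 mm diameter, 25 mm high, lying flat. Origin at the centre of its underside.
- screw_cup: Bystander: small cream plastic cup of screws, 72 mm diameter, 40 mm high, standing. Origin at the centre of its underside.

How it is judged:
By the outcome, as a careful person would: the job done as asked, in the order asked, and still so for the second after the job is handed in, while the arm keeps its last pose, push and grip.
It also fails if it takes over 48 s, if anything falls off the work surface, if the arm or the gripper's body presses on something with over 40 N, if the wrist force passes 120 N, or if a joint passes its speed limit or range.

ROBOT

A 6-joint arm with a two-finger parallel gripper is mounted at the origin on the work surface; the furniture and walls round the work are solid. World frame = base frame: x ahead of the robot, y to its left, z up, the work surface at z = 0. Lengths are in m, angles in rad, forces in N, time in s.
With the tool pointing down it reaches from about 0.4 to 0.825 m from the base axis. Payload 7 kg.
Tool frame: the origin (TCP) lies at the centre of the arm's flange, where the gripper is bolted on; the fingertips stand 178 mm ahead of it and the grasp point (between the pads) lies 159 mm ahead of it (arm.tcp_to_grasp is the distance from the TCP to the grasp point, in m); z points along the fingers, y is the direction in which the jaws open and shut (so a half turn about z gives the same grasp; the last joint's range is limited). The gripper opens to 88 mm and grips with 3 to 60 N. Pads are 19 mm wide; open, the fingers measure 130 mm over their backs; the gripper's body (78 mm by 193 mm) begins 47 mm behind the grasp point.
Start: joints at [-1.006, 0.359, 0.012, 0, -1.224, -0.288], TCP at [0.184, -0.649, 0.405] pointing down, gripper open.
Joint ranges: [-3.07, 3.07], [-1.43, 2.12], [-1.02, 1.25], [-3.03, 1.67], [-3.05, -0], [-3.03, 3.03]. Speed limits (rad/s): [2.39, 2.39, 3.01, 3.14, 3.14, 3.14].

INTERFACE

Orientations are given as a unit quaternion [x, y, z, w].
In Python, from workcell import arm gives the robot as it stands. The module is installed in compiled form; this text tells all that it offers.
- The arm moves only by the shell command python3 -m pendant 'ROWS'. ROWS is a JSON object of lists of equal length, an entry for each row: "gripper": the opening, from 0 (shut) to 1 (fully open); "linear": the shift along the world's x, y, z in m, a list of three; "twist": the turn about the world's z in rad. A call has exactly 8 rows; each row shifts and turns the commanded pose from where the row before left it; what a row does not reach is not made up. A row lasts 1/12 s, in which the tool goes at most 41.7 mm and 7.16 degrees, less where a joint would pass 70% of its speed; a pose out of reach is approached as far as the arm can. A call is refused whole if a number of a shift passes 0.0417 or a number of a turn 0.125, either way. A call with a gripper value outside its range is refused whole. The fingers move at their own pace and stop on an object; the grip force is fixed at half the most. Time passes only in rows, so rows that do not move let the fingers close, or fill a call up. It gives the time, the measured TCP pose, the force and the opening at its end, in the units of the state.
- arm.get_state(): the state, without advancing time (a new reading comes with each control period).
- arm.camera(name): name is "scene" or "top" or "wrist"; returns the picture (420x560x3 uint8, red, green, blue); there is no depth.
- arm.get_calibration(name): a dict with "intrinsics" (3x3 intrinsics, pixels), "T" (4x4, takes a point from camera to world coordinates). Camera axes: x right, y down, z forward; pixel columns grow to the right and rows downward; lengths in m; the calibration is good to about 2 mm. A picture is of the moment at which its call begins: read the wrist's pose just before it. get_calibration takes no time and is no camera call; for the wrist camera it gives the pose at the moment of the call.
- arm.hand_in(): hands the job in, once; it reports no verdict.
Trained networks look in the newest picture that a camera, given by its name, has taken for a name from the list of things; names that differ only in an ending like _2 or _b are one class to them, and where a whole thing is asked for, a point or a joint stands for the part that bears it (a point fixed in the world has none). Each returns a list of dicts, best first, with "confidence" (0 to 1); they miss things now and then, are a little off and sometimes report something else, mostly with a low value. They report only what shows in the picture. A call takes as long as a camera call.
- arm.trace(target, camera): "mask" (420x560 bool, what is visible of it) and "box" ([left, top, right, bottom] as shares, 0 to 1, of the picture: columns of its width, rows of its height, round what is visible of it).
- arm.tip_of(target, camera): "at" ([column, row] as shares, 0 to 1, of the picture: columns of its width, rows of its height: a listed point, or the origin of a listed thing).
The state is a dict: "time": time; "qpos": joint angles; "qvel": joint speeds; "effort": joint torques, N m; "tool_pos": TCP position; "eef_rot": TCP orientation; "contact_force": force on the tool from outside, world axes, zero at the start; "moment": the same for the moment, N m; "opening": finger opening in m.
Only numpy, scipy, OpenCV 4.12 (cv2) and the standard library are available. Lean on these libraries where they do the work, as an engineer would, in place of code of your own. Each camera call takes 0.05 s, during which the arm holds its last target.

## Working session

There is one attempt and no reset: what is moved stays moved. The work goes in short steps, Python scripts to look and compute and a shell command to move; the robot and the scene stay as the last step left them, time stands still between calls to the robot, and variables do not carry over. Pictures are saved under pics/ and viewed, and the job is handed in when it is done.

```bash
mkdir -p pics; cat > h.py <<'E'
import numpy as np, cv2
from workcell import arm
def snap(cam,fn):
    im=arm.camera(cam); cv2.imwrite('pics/'+fn,im[:,:,::-1]); return im
def ray(cam,at,z,cal=None):
    c=cal or arm.get_calibration(cam); K=np.array(c['intrinsics']);T=np.array(c['T'])
    u=np.array([at[0]*560,at[1]*420,1]); d=T[:3,:3]@np.linalg.solve(K,u); o=T[:3,3]
    return o+d*(z-o[2])/d[2]
def proj(cam,P,cal=None):
    c=cal or arm.get_calibration(cam); K=np.array(c['intrinsics']);T=np.linalg.inv(np.array(c['T']))
    P=np.atleast_2d(P); q=(T[:3,:3]@P.T+T[:3,3:]); q=K@q; return (q[:2]/q[2]).T
E
python3 - <<'E'
from h import *
np.set_printoptions(precision=4,suppress=True)
for c in ['scene','top','wrist']:
    snap(c,c+'0.png'); k=arm.get_calibration(c); print(c,np.array(k['intrinsics']).tolist(),np.array(k['T']))
s=arm.get_state(); print(s)
E
```

```text
scene [[432.88656326595014, 0.0, 278.8551704870821], [0.0, 432.88656326595014, 211.4435150762161], [0.0, 0.0, 1.0]] [[-0.8958 -0.2035  0.3951  0.1177]
 [-0.444   0.3699 -0.8161  0.7012]
 [ 0.02   -0.9065 -0.4217  0.575 ]
 [ 0.      0.      0.      1.    ]]
top [[395.1632826555565, 0.0, 287.63667729062655], [0.0, 395.1632826555565, 211.31161484082557], [0.0, 0.0, 1.0]] [[ 0.0191 -0.9912  0.1311  0.4127]
 [-0.9998 -0.0203 -0.0077 -0.1049]
 [ 0.0103 -0.1309 -0.9913  0.9588]
 [ 0.      0.      0.      1.    ]]
wrist [[364.2443778992989, 0.0, 286.7649398722867], [0.0, 364.2443778992989, 215.94849198569617], [0.0, 0.0, 1.0]] [[-0.2732  0.9326  0.2359  0.1215]
 [ 0.962   0.2644  0.0688 -0.6678]
 [ 0.0018  0.2458 -0.9693  0.3846]
 [ 0.      0.      0.      1.    ]]
{'time': 0.15, 'qpos': array([-1.0059,  0.3592,  0.0113, -0.0002, -1.2241, -0.2881]), 'qvel': array([-0.    , -0.0019,  0.0018,  0.0006, -0.0023, -0.001 ]), 'effort': array([  0.0004, -58.3274,  29.329 ,   7.0012,   0.0087,  -0.0001]), 'tool_pos': array([ 0.1844, -0.6492,  0.404 ]), 'eef_rot': array([-0.1379,  0.9904,  0.0006, -0.0002]), 'contact_force': array([-0.3082,  0.4461,  1.0284]), 'moment': array([-0.0032, -0.0287,  0.0152]), 'opening': 0.08743695922667115}
```

View pics/scene0.png

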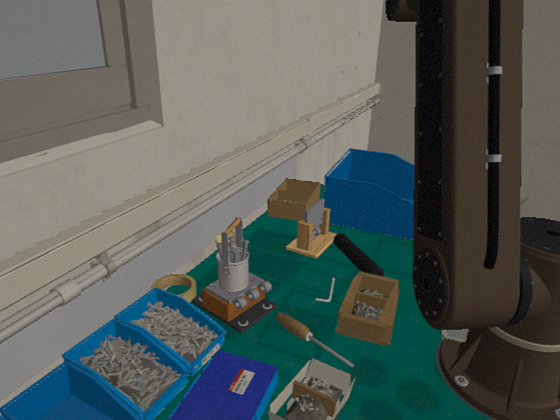

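View pics/top0.png

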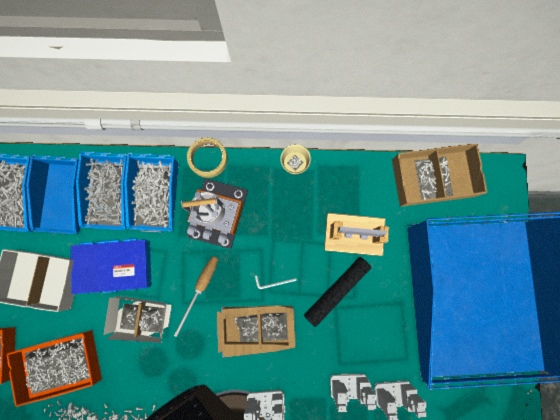

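```bash
python3 - <<'E'
from h import *
np.set_printoptions(precision=4,suppress=True)
z={'jamb_block':0,'jamb_axis':.054,'loose_leaf':.029,'leaf_axis':.029,'leaf_stand':0,'pin_can':.058,'can_handle':.19,'knocking_rod':0,'tape_roll':0,'screw_cup':0}
for c in ['top','scene']:
  for n,h in z.items():
    for r in arm.tip_of(n,c)[:2]:
        print(c,n,round(r['confidence'],2),np.array(r['at'])*[560,420],ray(c,r['at'],h))
  for n in ['tape_roll','screw_cup','knocking_rod','leaf_stand','loose_leaf','jamb_block']:
    for r in arm.trace(n,c)[:1]: print(n,round(r['confidence'],2),(np.array(r['box'])*[560,420,560,420]).round())
E
```

```text
top jamb_block 0.65 [218.4  211.89] [0.5346 0.0568 0.    ]
top jamb_axis 0.87 [206.696 232.68 ] [0.4792 0.0724 0.054 ]
top loose_leaf 0.61 [217.784 215.796] [0.5216 0.053  0.029 ]
top loose_leaf 0.55 [354.592 230.79 ] [ 0.4925 -0.2711  0.029 ]
top leaf_axis 0.57 [357.392 236.208] [ 0.4798 -0.2777  0.029 ]
top leaf_stand 0.91 [353.584 233.184] [ 0.4891 -0.2738  0.    ]
top leaf_stand 0.69 [356.776 232.092] [ 0.4919 -0.2816  0.    ]
top pin_can 0.67 [207.48  236.082] [0.4712 0.0695 0.058 ]
top pin_can 0.65 [210.392 213.108] [0.524  0.0652 0.058 ]
top can_handle 0.58 [201.096 206.682] [0.52   0.0591 0.19  ]
top knocking_rod 0.96 [336.   289.38] [ 0.3538 -0.2314  0.    ]
top tape_roll 0.67 [205.016 155.694] [0.6748 0.096  0.    ]
top screw_cup 0.6 [292.824 164.22 ] [ 0.6579 -0.1229  0.    ]
tape_roll 0.65 [186. 135. 228. 178.]
screw_cup 0.79 [281. 145. 313. 176.]
knocking_rod 0.85 [304. 260. 371. 326.]
leaf_stand 0.84 [324. 213. 393. 258.]
loose_leaf 0.74 [335. 226. 383. 239.]
jamb_block 0.58 [191. 176. 248. 249.]
scene jamb_block 0.68 [234.192 306.39 ] [0.5267 0.0647 0.    ]
scene jamb_axis 0.79 [252.504 294.882] [0.4754 0.0754 0.054 ]
scene loose_leaf 0.69 [311.192 233.1  ] [ 0.4906 -0.2732  0.029 ]
scene leaf_axis 0.65 [310.016 233.814] [ 0.4918 -0.2678  0.029 ]
scene leaf_stand 0.96 [314.328 242.802] [ 0.481  -0.2763  0.    ]
scene pin_can 0.9 [234.08  280.602] [0.5316 0.0546 0.058 ]
scene can_handle 0.82 [230.496 228.102] [0.5266 0.0699 0.19  ]
scene knocking_rod 0.74 [358.68  261.702] [ 0.3443 -0.2384  0.    ]
scene tape_roll 0.75 [174.104 291.984] [0.6722 0.083  0.    ]
scene tape_roll 0.52 [233.408 279.006] [ 0.5829 -0.0229  0.    ]
scene screw_cup 0.63 [227.92  250.908] [ 0.6646 -0.1274  0.    ]
tape_roll 0.76 [153. 275. 194. 301.]
knocking_rod 0.7 [333. 234. 383. 277.]
leaf_stand 0.72 [214. 232. 237. 246.]
loose_leaf 0.76 [303. 198. 324. 241.]
jamb_block 0.86 [191. 273. 277. 331.]
```

```bash
python3 - <<'E'
import cv2
im=cv2.imread('pics/top0.png'); 
a=cv2.resize(im[165:260,170:265],(570,570),interpolation=cv2.INTER_CUBIC)
b=cv2.resize(im[200:270,310:410],(800,560),interpolation=cv2.INTER_CUBIC)
cv2.imwrite('pics/za.png',a);cv2.imwrite('pics/zb.png',b)
s=cv2.imread('pics/scene0.png');cv2.imwrite('pics/zc.png',cv2.resize(s[190:340,150:350],(800,600),interpolation=cv2.INTER_CUBIC))
E
```

```text
(no output)
```

View pics/za.png

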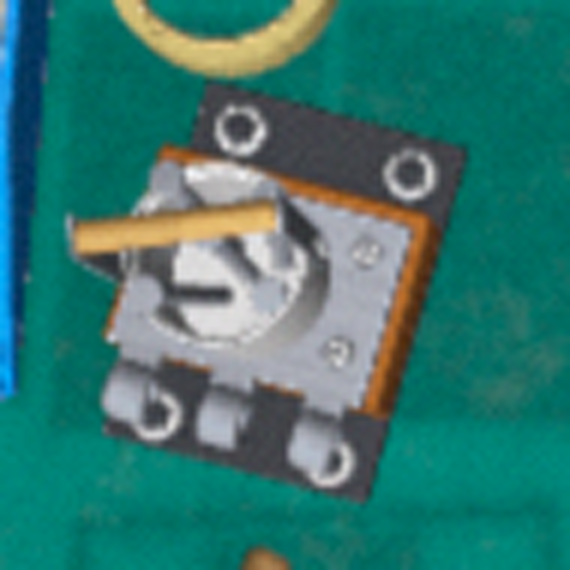

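View pics/zb.png

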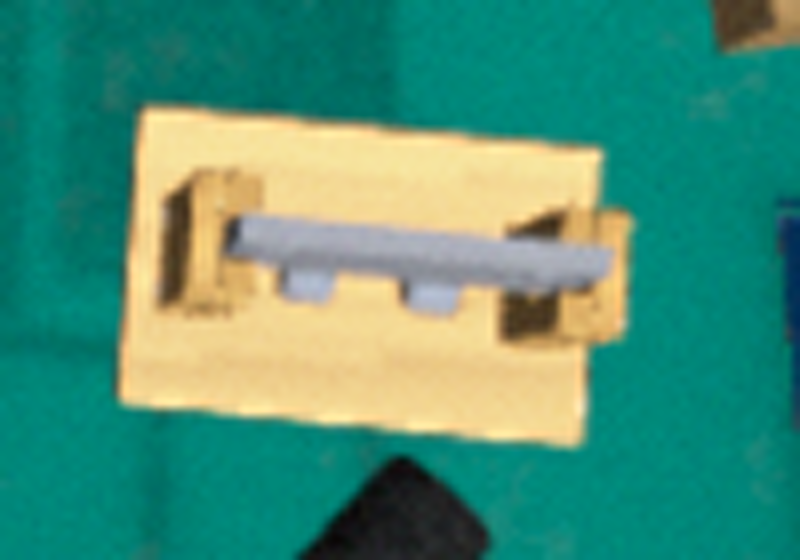

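View pics/zc.png

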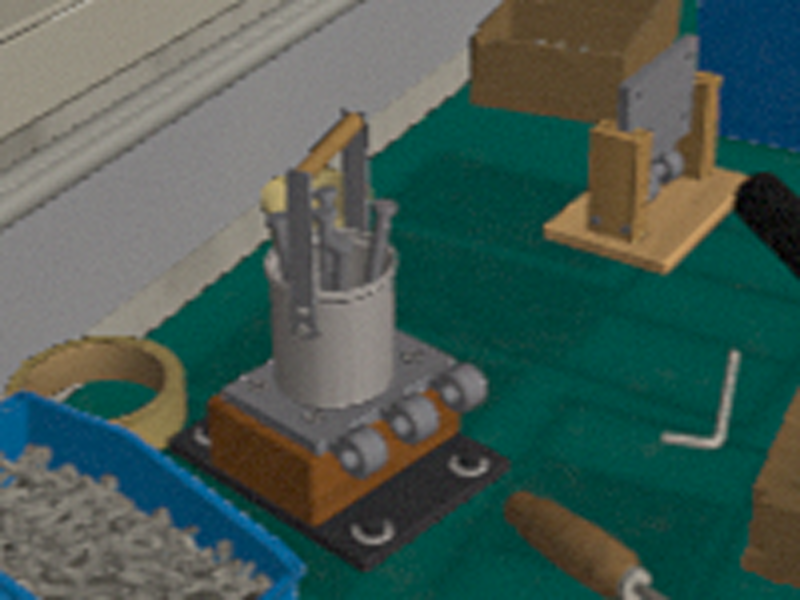

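```bash
R='[0.0142,0.0295,0.002]'; echo skip; python3 -m pendant '{"gripper":[1,1,1,1,1,1,1,1],"linear":[[0.007,0.015,0.002],[0.0142,0.0295,0.002],[0.0142,0.0295,0.002],[0.0142,0.0295,0.002],[0.0142,0.0295,0.002],[0.0142,0.0295,0.002],[0.0142,0.0295,0.002],[0.0142,0.0295,0.002]],"twist":[0.058,0.058,0.058,0.058,0.058,0.058,0.058,0.058]}'
python3 -m pendant '{"gripper":[1,1,1,1,1,1,1,1],"linear":[[0.0142,0.0295,0.002],[0.0142,0.0295,0.002],[0.0142,0.0295,0.002],[0.0142,0.0295,0.002],[0.0142,0.0295,0.002],[0.0142,0.0295,0.002],[0.0142,0.0295,0.002],[0.0142,0.0295,0.002]],"twist":[0.058,0.058,0.058,0.058,0.058,0.058,0.058,0.058]}'
```

```text
skip
time: 2.42
tool_pos: [0.2911, -0.4263, 0.4209]
eef_rot: [-0.363, 0.932, -0.0, 0.0]
contact_force: [0.8, 0.2, 0.0]
opening: 0.0878
time: 3.08
tool_pos: [0.4046, -0.1903, 0.4372]
eef_rot: [-0.568, 0.823, -0.0, 0.0]
contact_force: [0.9, 0.5, 0.1]
opening: 0.0878
```

```bash
python3 -m pendant '{"gripper":[1,1,1,1,1,1,1,1],"linear":[[0.016,0.034,0.002],[0.016,0.035,0.002],[0.016,0.035,0.002],[0.016,0.035,0.002],[0.016,0.035,0.002],[0.016,0.035,0.002],[0.016,0.030,0.001],[0.008,0.012,0]],"twist":[0.062,0.062,0.062,0.062,0.062,0.062,0.06,0.04]}'
python3 - <<'E'
from h import *
np.set_printoptions(precision=4,suppress=True)
k=arm.get_calibration('wrist'); snap('wrist','w1.png'); print(k['T'])
for n,h in {'can_handle':.19,'pin_can':.058,'jamb_axis':.054}.items():
    for r in arm.tip_of(n,'wrist')[:2]: print(n,round(r['confidence'],2),np.array(r['at'])*[560,420],ray('wrist',r['at'],h,k))
E
```

```text
time: 3.75
tool_pos: [0.5258, 0.0627, 0.4498]
eef_rot: [0.745, -0.667, 0.0, -0.001]
contact_force: [0.1, 0.0, -0.7]
opening: 0.0876
[[-0.9938 -0.1083 -0.0261  0.5334]
 [-0.1114  0.9631  0.245  -0.0033]
 [-0.0014  0.2464 -0.9692  0.4304]
 [ 0.      0.      0.      1.    ]]
can_handle 0.76 [283.584 222.6  ] [0.5286 0.0624 0.19  ]
pin_can 0.89 [283.808 187.194] [0.5299 0.0607 0.058 ]
jamb_axis 0.84 [330.4   203.112] [0.479  0.0728 0.054 ]
```

View pics/w1.png

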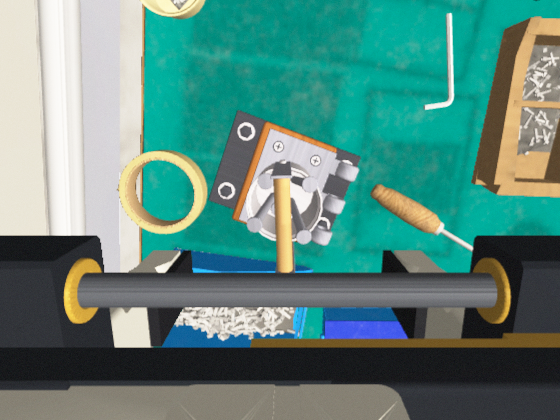

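```bash
python3 - <<'E'
from h import *
np.set_printoptions(precision=4,suppress=True)
im=cv2.imread('pics/w1.png')
k=arm.get_calibration('wrist')
p=lambda u,v,z: ray('wrist',(u/560,v/420),z,k)
print(p(281,177,.19),p(285.5,265,.19))
cv2.imwrite('pics/z1.png',cv2.resize(im[100:280,180:400],(800,655),interpolation=cv2.INTER_CUBIC)[:600])
# predictions
for P in [(.5286,.0624,.19)]:
    for yaw in [3,5,7]:
        t=np.radians(yaw); d=np.array([-np.sin(t),np.cos(t),0])
        print(yaw,proj('wrist',[np.array(P)+d*.033,np.array(P)-d*.033],k))
E
```

```text
[0.5317 0.0279 0.19  ] [0.5222 0.0895 0.19  ]
3 [[278.0291 272.0731]
 [282.7855 179.464 ]]
5 [[279.6567 272.1278]
 [281.0487 179.4016]]
7 [[281.2851 272.1295]
 [279.3109 179.3994]]
```

View pics/z1.png

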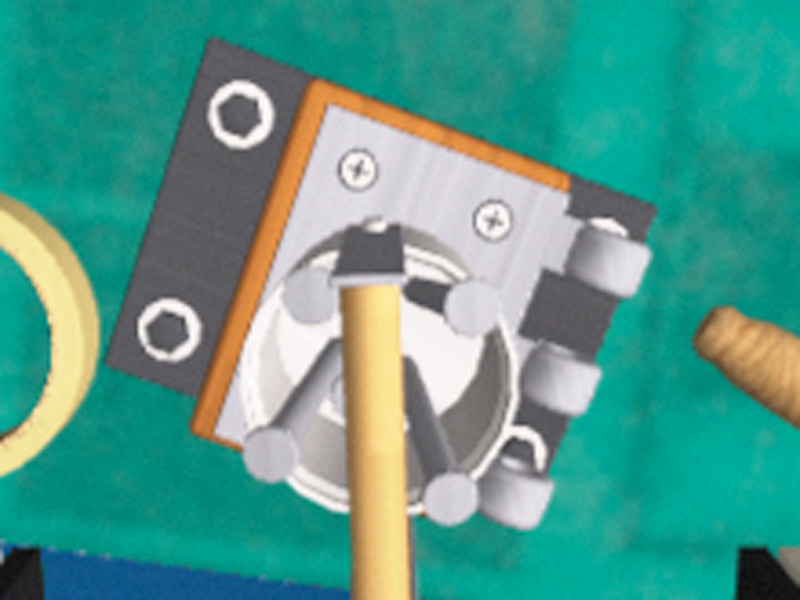

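```bash
python3 -m pendant '{"gripper":[1,1,1,1,1,1,1,1],"linear":[[0.001,-0.002,-0.008],[0,0,-0.016],[0,0,-0.018],[0,0,-0.018],[0,0,-0.016],[0,0,-0.012],[0,0,-0.008],[0,0,-0.004]],"twist":[0.02,0.02,0,0,0,0,0,0]}'
python3 - <<'E'
from h import *
snap('wrist','w2.png');snap('scene','s2.png')
s=cv2.imread('pics/s2.png');cv2.imwrite('pics/s2z.png',cv2.resize(s[150:340,130:380],(789,600),interpolation=cv2.INTER_CUBIC))
E
```

```text
time: 4.62
tool_pos: [0.5248, 0.0561, 0.3485]
eef_rot: [0.756, -0.654, -0.0, 0.001]
contact_force: [-0.4, 0.4, 0.0]
opening: 0.0875
```

View pics/w2.png

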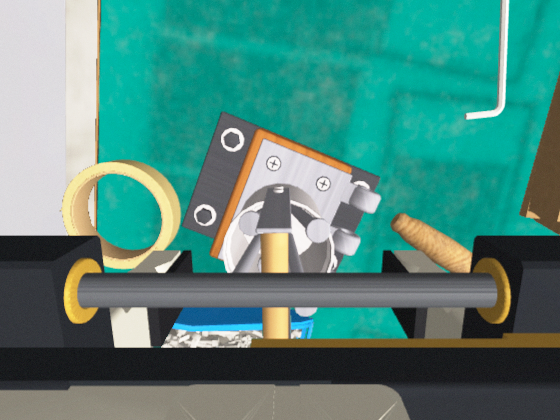

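View pics/s2z.png

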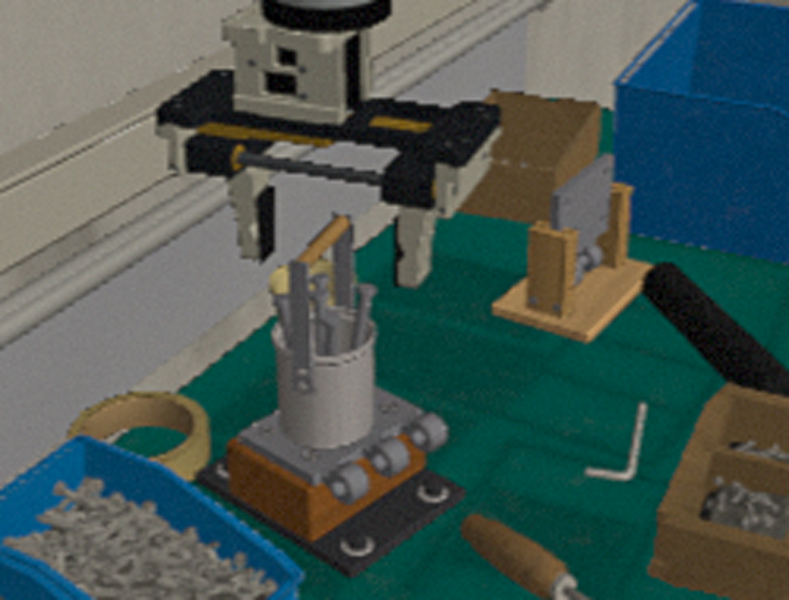

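```bash
python3 - <<'E'
from h import *
np.set_printoptions(precision=4,suppress=True)
k=arm.get_calibration('wrist')
p=lambda u,v,z: ray('wrist',(u/560,v/420),z,k)
print(arm.get_state()['tool_pos'],p(274.5,235,.19),p(275,270,.19),p(275.5,330,.19), p(273.5,208,.195))
print(proj('wrist',arm.get_state()['tool_pos']-[0,0,.159],k))
im=cv2.imread('pics/w2.png');cv2.imwrite('pics/z2.png',cv2.resize(im[170:350,180:400],(800,655),interpolation=cv2.INTER_CUBIC)[:600])
E
```

```text
[0.5252 0.0566 0.3493] [0.5336 0.0345 0.19  ] [0.5313 0.0494 0.19  ] [0.5273 0.0768 0.19  ] [0.5355 0.0224 0.195 ]
[[287.118  288.1131]]
```

View pics/z2.png

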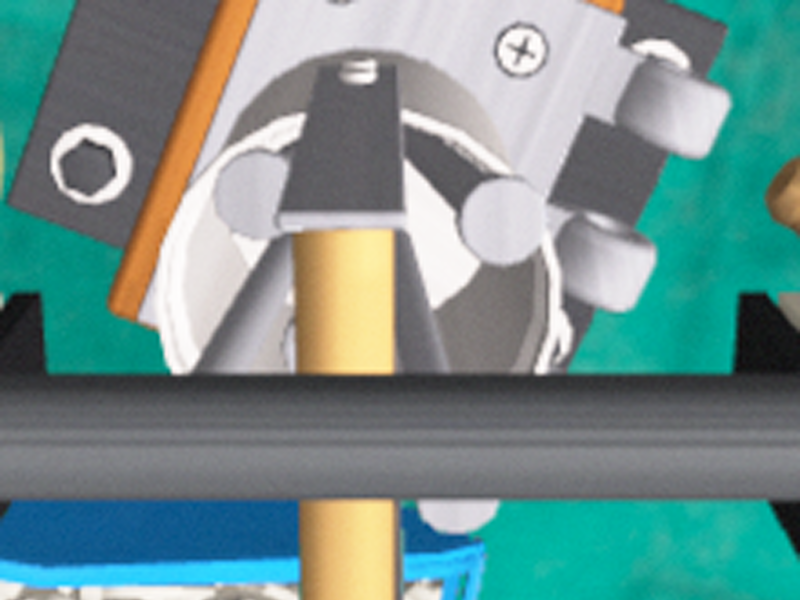

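```bash
python3 -m pendant '{"gripper":[1,1,0,0,0,0,0,0],"linear":[[0.0025,0.003,0],[0.002,0.003,0],[0,0,0],[0,0,0],[0,0,0],[0,0,0],[0,0,0],[0,0,0]],"twist":[0,0,0,0,0,0,0,0]}'
python3 -m pendant '{"gripper":[0,0,0,0,0,0,0,0],"linear":[[0,0,0],[0,0,0],[0,0,0.001],[0,0,0.002],[0,0,0.003],[0,0,0.004],[0,0,0.005],[0,0,0.005]],"twist":[0,0,0,0,0,0,0,0]}'
python3 - <<'E'
from h import *
snap('scene','s3.png')
s=cv2.imread('pics/s3.png');cv2.imwrite('pics/s3z.png',cv2.resize(s[150:340,130:380],(789,600),interpolation=cv2.INTER_CUBIC))
E
```

```text
time: 5.38
tool_pos: [0.5299, 0.0632, 0.3497]
eef_rot: [0.757, -0.654, -0.0, -0.0]
contact_force: [0.9, 0.5, 0.2]
opening: 0.0533
time: 6.05
tool_pos: [0.5297, 0.0631, 0.3697]
eef_rot: [0.757, -0.654, -0.0, 0.0]
contact_force: [-0.6, 0.2, -3.5]
opening: 0.0105
```

View pics/s3z.png

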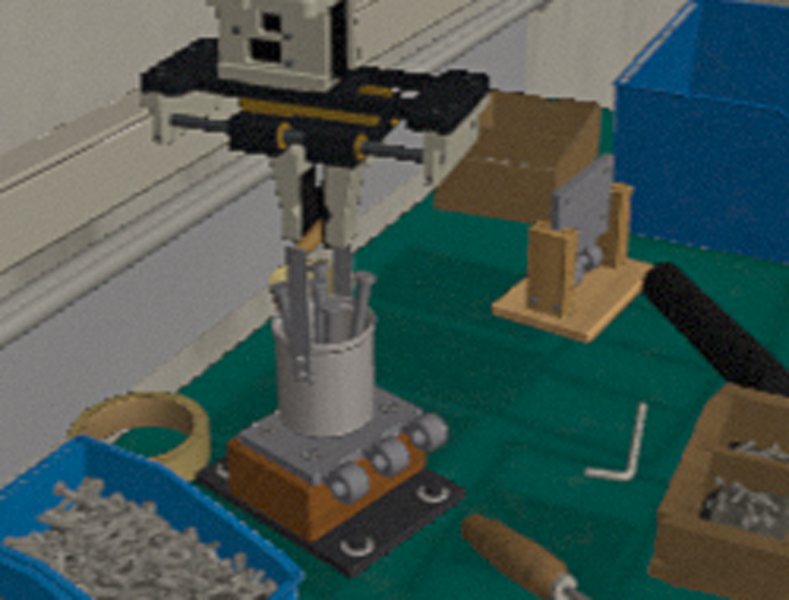

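```bash
python3 - <<'E'
from h import *
np.set_printoptions(precision=4,suppress=True)
r=arm.tip_of('pin_can','scene')[0];print(r['confidence'],np.array(r['at'])*[560,420])
r=arm.tip_of('can_handle','scene')[0];print(r['confidence'],np.array(r['at'])*[560,420])
for d in [0,.005,.01,.015,.02]: print(d,proj('scene',[[.5297,.0631,.058+d],[.5297,.0631,.19+d]]).ravel())
a=cv2.imread('pics/scene0.png');b=cv2.imread('pics/s3.png')
o=np.hstack([cv2.resize(x[215:305,200:270],(390,500),interpolation=cv2.INTER_CUBIC) for x in (a,b)])
cv2.imwrite('pics/cmp.png',o)
E
```

```text
0.89 [232.12  274.386]
0.72 [230.328 223.02 ]
0 [232.6962 282.8884 231.0072 226.3554]
0.005 [232.636  280.8745 230.9389 224.0674]
0.01 [232.5756 278.8511 230.8702 221.7679]
0.015 [232.5149 276.8182 230.8011 219.4569]
0.02 [232.4538 274.7757 230.7317 217.1342]
```

View pics/cmp.png

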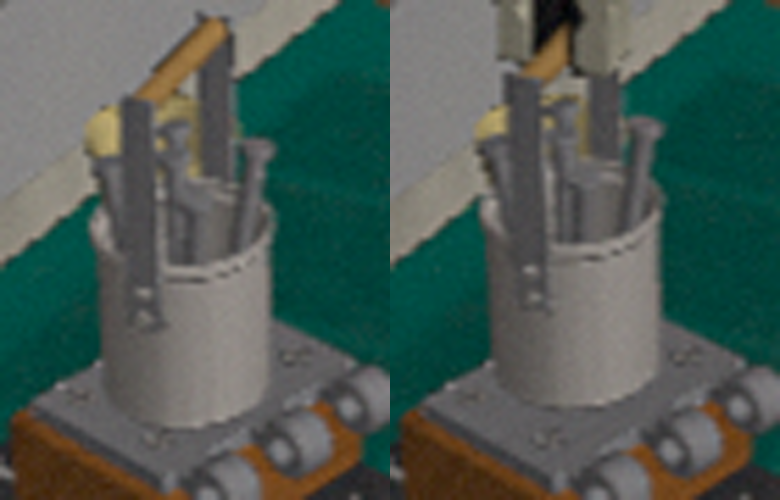

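```bash
python3 -m pendant '{"gripper":[0,0,0,0,0,0,0,0],"linear":[[0,0,-0.002],[0,0,-0.002],[0,0,-0.001],[0,0,-0.001],[0,0,-0.001],[0,0,-0.001],[0,0,0],[0,0,0]],"twist":[0,0,0,0,0,0,0,0]}'
```

```text
time: 6.87
tool_pos: [0.53, 0.0632, 0.3616]
eef_rot: [0.757, -0.654, 0.0, -0.0]
contact_force: [0.2, -0.1, -3.8]
opening: 0.01
```

```bash
python3 -m pendant '{"gripper":[0,0,0,0,0,0,0,0],"linear":[[0,0,-0.0007],[0,0,-0.0007],[0,0,-0.0007],[0,0,-0.0007],[0,0,-0.0007],[0,0,-0.0005],[0,0,0],[0,0,0]],"twist":[0,0,0,0,0,0,0,0]}'
```

```text
time: 7.53
tool_pos: [0.5311, 0.0633, 0.3617]
eef_rot: [0.757, -0.653, 0.002, -0.002]
contact_force: [-5.7, -0.1, 20.3]
opening: 0.0097
```

```bash
python3 -m pendant '{"gripper":[0.3,0.3,0.3,0.3,0.3,0.3,0,0],"linear":[[0,0,0.002],[0,0,0.001],[0,0,-0.003],[0,0,-0.004],[0,0,-0.003],[0,0,-0.002],[0,0,0],[0,0,0]],"twist":[0,0,0,0,0,0,0,0]}'
python3 -m pendant '{"gripper":[0,0,0,0,0,0,0,0],"linear":[[0,0,0],[0,0,0],[0,0,0],[0,0,0],[0,0,0.001],[0,0,0.003],[0,0,0.005],[0,0,0.006]],"twist":[0,0,0,0,0,0,0,0]}'
python3 - <<'E'
from h import *
snap('scene','s4.png')
s=cv2.imread('pics/s4.png')
cv2.imwrite('pics/s4z.png',cv2.resize(s[150:340,130:380],(789,600),interpolation=cv2.INTER_CUBIC))
E
```

```text
time: 8.2
tool_pos: [0.53, 0.0632, 0.3482]
eef_rot: [0.757, -0.654, -0.0, 0.0]
contact_force: [0.4, -1.3, -0.6]
opening: 0.018
time: 8.87
tool_pos: [0.5298, 0.0632, 0.3638]
eef_rot: [0.757, -0.654, -0.0, 0.0]
contact_force: [0.1, -0.3, -3.6]
opening: 0.0099
```

View pics/s4z.png

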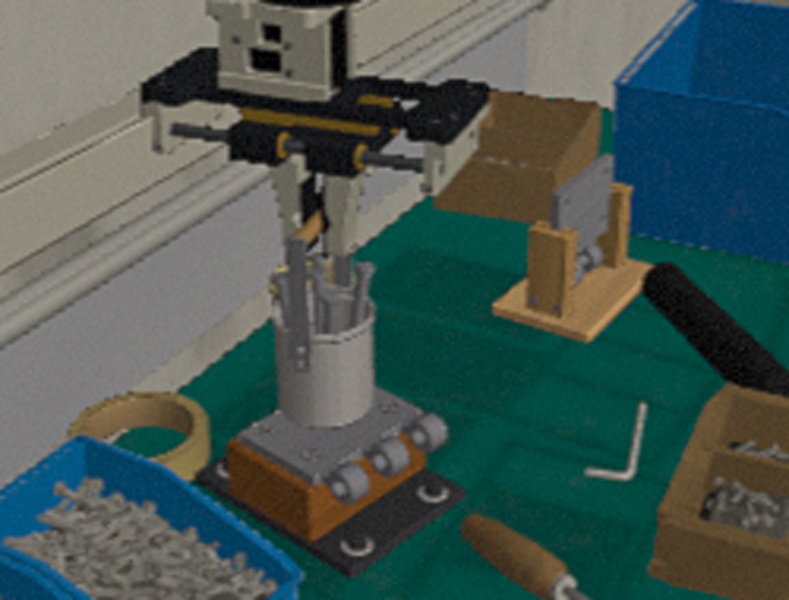

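```bash
python3 -m pendant '{"gripper":[0,0,0,0,0,0,0,0],"linear":[[0,0,0.007],[0,0,0.007],[0,0,0.006],[-0.0005,-0.003,0.004],[-0.001,-0.007,0.001],[-0.002,-0.012,0],[-0.0025,-0.015,0],[-0.003,-0.017,0]],"twist":[0,0,0,0,0,0,0,0]}'
python3 -m pendant '{"gripper":[0,0,0,0,0,0,0,0],"linear":[[-0.003,-0.018,0],[-0.003,-0.017,0],[-0.002,-0.013,0],[-0.001,-0.009,0],[-0.001,-0.005,0],[0,-0.001,-0.004],[0,0,-0.008],[0,0,-0.011]],"twist":[0,0,0,0,0,0,0,0]}'
python3 -m pendant '{"gripper":[0,0,0,0,0,0,0,0],"linear":[[0,0,-0.013],[0,0,-0.014],[0,0,-0.013],[0,0,-0.010],[0,0,-0.006],[0,0,-0.004],[0,0,-0.002],[0,0,-0.001]],"twist":[0,0,0,0,0,0,0,0]}'
python3 - <<'E'
from h import *
snap('scene','s5.png');snap('top','t5.png')
s=cv2.imread('pics/s5.png')
cv2.imwrite('pics/s5z.png',cv2.resize(s[150:340,130:380],(789,600),interpolation=cv2.INTER_CUBIC))
E
```

```text
time: 9.58
tool_pos: [0.5204, 0.0081, 0.3883]
eef_rot: [0.757, -0.653, -0.0, 0.0]
contact_force: [-0.4, -0.3, -2.9]
opening: 0.0104
time: 10.25
tool_pos: [0.5112, -0.0534, 0.3655]
eef_rot: [0.757, -0.654, 0.0, -0.001]
contact_force: [0.4, -0.0, -4.3]
opening: 0.0097
time: 10.92
tool_pos: [0.5111, -0.0536, 0.3026]
eef_rot: [0.757, -0.654, 0.0, -0.0]
contact_force: [-0.2, -0.7, -3.0]
opening: 0.0104
```

View pics/s5z.png

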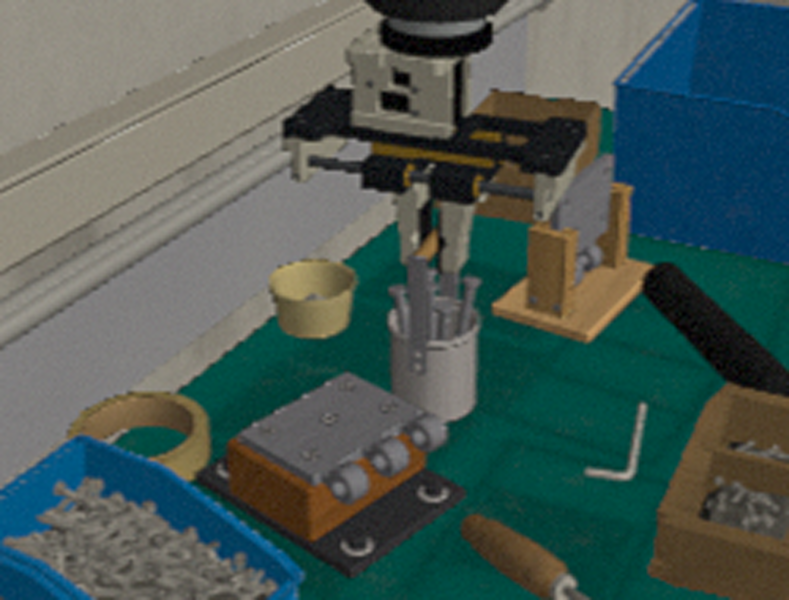

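View pics/t5.png

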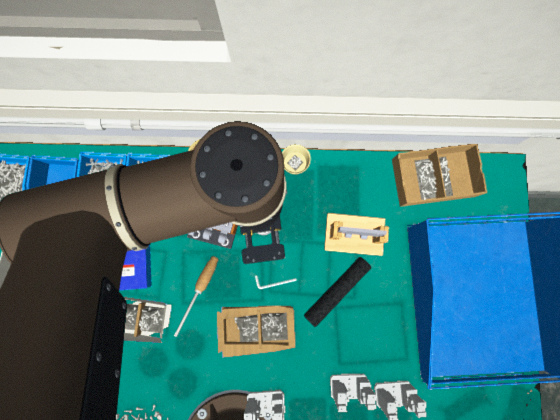

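```bash
python3 -m pendant '{"gripper":[0,0,0,0,0,0,0,0],"linear":[[0,0,-0.003],[0,0,-0.002],[0,0,-0.001],[0,0,-0.001],[0,0,-0.0007],[0,0,-0.0007],[0,0,-0.0006],[0,0,0]],"twist":[0,0,0,0,0,0,0,0]}'
```

```text
time: 11.68
tool_pos: [0.5109, -0.0538, 0.2935]
eef_rot: [0.757, -0.654, -0.0, 0.0]
contact_force: [0.2, 0.3, -3.2]
opening: 0.0098
```

```bash
python3 -m pendant '{"gripper":[0,0,0,0,0,0,0,0],"linear":[[0,0,-0.0005],[0,0,-0.0005],[0,0,-0.0005],[0,0,-0.0004],[0,0,-0.0004],[0,0,0],[0,0,0],[0,0,0]],"twist":[0,0,0,0,0,0,0,0]}'
```

```text
time: 12.35
tool_pos: [0.5109, -0.0538, 0.2914]
eef_rot: [0.757, -0.654, 0.0, 0.0]
contact_force: [-0.5, 0.6, -3.7]
opening: 0.0097
```

```bash
python3 -m pendant '{"gripper":[0,0,0,0,0,0,0,0],"linear":[[0,0,-0.0004],[0,0,-0.0004],[0,0,-0.0004],[0,0,-0.0004],[0,0,-0.0004],[0,0,0],[0,0,0],[0,0,0]],"twist":[0,0,0,0,0,0,0,0]}'
```

```text
time: 13.02
tool_pos: [0.5114, -0.0538, 0.2905]
eef_rot: [0.757, -0.653, 0.001, -0.0]
contact_force: [-2.7, 0.3, 6.5]
opening: 0.0099
```

```bash
python3 -m pendant '{"gripper":[0.8,0.8,0.8,0.8,0.8,0.8,0.8,0.8],"linear":[[0,0,0.0007],[0,0,0],[0,0,0],[0,0,0.003],[0,0,0.01],[0,0,0.02],[0,0,0.03],[0,0,0.035]],"twist":[0,0,0,0,0,0,0,0]}'
python3 - <<'E'
from h import *
np.set_printoptions(precision=4,suppress=True)
snap('scene','s6.png')
s=cv2.imread('pics/s6.png')
cv2.imwrite('pics/s6z.png',cv2.resize(s[150:340,130:380],(789,600),interpolation=cv2.INTER_CUBIC))
E
```

```text
time: 13.68
tool_pos: [0.5104, -0.0539, 0.3887]
eef_rot: [0.757, -0.654, -0.001, 0.001]
contact_force: [0.5, -0.4, -0.5]
opening: 0.0574
```

View pics/s6z.png

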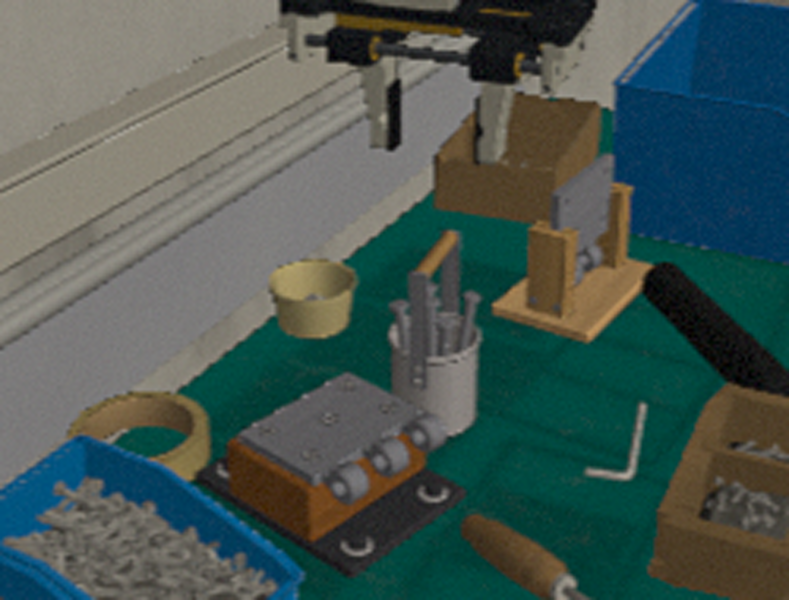

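```bash
python3 -m pendant '{"gripper":[0.8,0.8,0.8,0.8,0.8,0.8,0.8,0.8],"linear":[[-0.002,-0.016,0.003],[-0.003,-0.028,0.003],[-0.003,-0.032,0],[-0.003,-0.034,0],[-0.003,-0.034,0],[-0.003,-0.032,0],[-0.002,-0.026,0],[-0.001,-0.016,0]],"twist":[-0.028,-0.03,-0.03,-0.03,-0.03,-0.03,-0.03,-0.022]}'
python3 - <<'E'
from h import *
np.set_printoptions(precision=4,suppress=True)
k=arm.get_calibration('wrist'); snap('wrist','w7.png'); print(k['T'])
for n,h in {'leaf_axis':.029,'leaf_stand':0}.items():
    for r in arm.tip_of(n,'wrist')[:2]: print(n,round(r['confidence'],2),np.array(r['at'])*[560,420],ray('wrist',r['at'],h,k))
snap('top','t7.png')
im=cv2.imread('pics/t7.png');cv2.imwrite('pics/t7z.png',cv2.resize(im[165:260,170:295],(790,600),interpolation=cv2.INTER_CUBIC))
E
```

```text
time: 14.4
tool_pos: [0.4904, -0.2742, 0.3948]
eef_rot: [-0.676, 0.737, -0.0, 0.0]
contact_force: [1.1, 0.4, 0.5]
opening: 0.07
[[-0.9962  0.084   0.0222  0.4851]
 [ 0.0869  0.9657  0.2446 -0.3403]
 [-0.0008  0.2456 -0.9694  0.3754]
 [ 0.      0.      0.      1.    ]]
leaf_axis 0.59 [291.2   195.006] [ 0.4869 -0.2733  0.029 ]
leaf_stand 0.69 [289.8   192.108] [ 0.4882 -0.2709  0.    ]
```

View pics/w7.png

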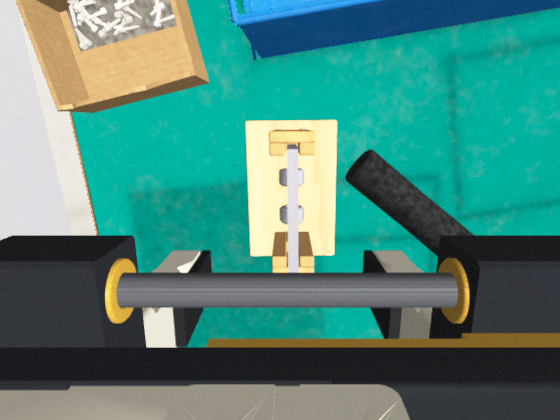

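View pics/t7z.png

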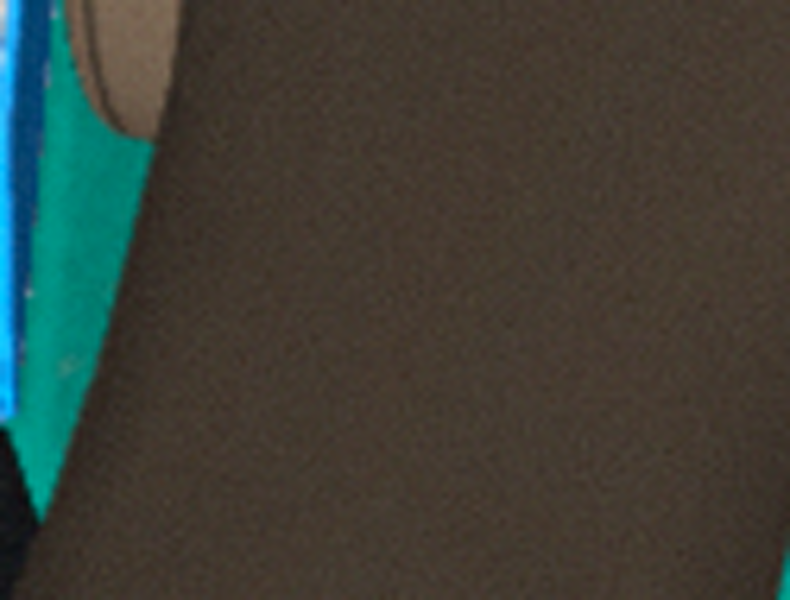

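```bash
python3 - <<'E'
import cv2
im=cv2.imread('pics/w7.png');cv2.imwrite('pics/z7.png',cv2.resize(im[110:290,230:350],(400,600),interpolation=cv2.INTER_CUBIC))
E
```

```text
(no output)
```

View pics/z7.png

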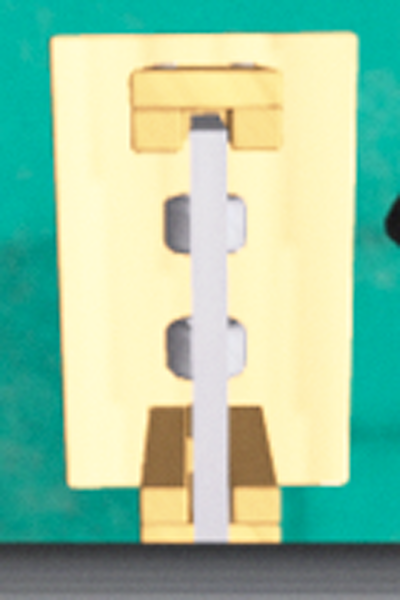

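```bash
python3 - <<'E'
from h import *
np.set_printoptions(precision=4,suppress=True)
k=arm.get_calibration('wrist')
p=lambda u,v,z: ray('wrist',((230+u*.3)/560,(110+v*.3)/420),z,k)
print(arm.get_state()['tool_pos'])
a,b=p(208.5,128,.115),p(211,540,.115);print(a,b,np.degrees(np.arctan2(-(b-a)[0],(b-a)[1])))
c=[p(50,35,.01),p(357,32,.01),p(348,485,.01),p(68,488,.01)];print(np.array(c),np.mean(c,axis=0))
for i,j in ((3,0),(2,1)): d=c[i]-c[j];print(np.degrees(np.arctan2(-d[0],d[1])),np.linalg.norm(d))
q=arm.get_state()['eef_rot'];print(np.degrees(np.arctan2(2*q[1]**2-1,2*q[0]*q[1])))
E
```

```text
[ 0.4908 -0.2721  0.3944]
[ 0.483  -0.3209  0.115 ] [ 0.49   -0.2278  0.115 ] -4.285268564756728
[[ 0.5258 -0.3444  0.01  ]
 [ 0.4368 -0.3377  0.01  ]
 [ 0.4468 -0.1983  0.01  ]
 [ 0.5359 -0.2049  0.01  ]] [ 0.4863 -0.2713  0.01  ]
-4.125686406358563 0.1398733370563873
-4.090704924533776 0.13968506673966094
175.1430493892249
```

```bash
python3 -m pendant '{"gripper":[0.6,0.6,0.6,0.6,0.6,0.6,0.6,0.6],"linear":[[-0.002,0.0005,-0.010],[-0.002,0.0005,-0.020],[0,0,-0.026],[0,0,-0.026],[0,0,-0.024],[0,0,-0.018],[0,0,-0.011],[0,0,-0.005]],"twist":[0.013,0,0,0,0,0,0,0]}'
python3 - <<'E'
from h import *
np.set_printoptions(precision=4,suppress=True)
k=arm.get_calibration('wrist');print(arm.get_state()['tool_pos']); snap('wrist','w8.png')
im=cv2.imread('pics/w8.png');cv2.imwrite('pics/z8.png',cv2.resize(im[90:350,150:430],(646,600),interpolation=cv2.INTER_CUBIC))
E
```

```text
time: 15.27
tool_pos: [0.4865, -0.2698, 0.2523]
eef_rot: [-0.682, 0.731, 0.001, -0.001]
contact_force: [0.7, -1.0, 0.5]
opening: 0.0524
[ 0.4865 -0.2698  0.2523]
```

View pics/z8.png

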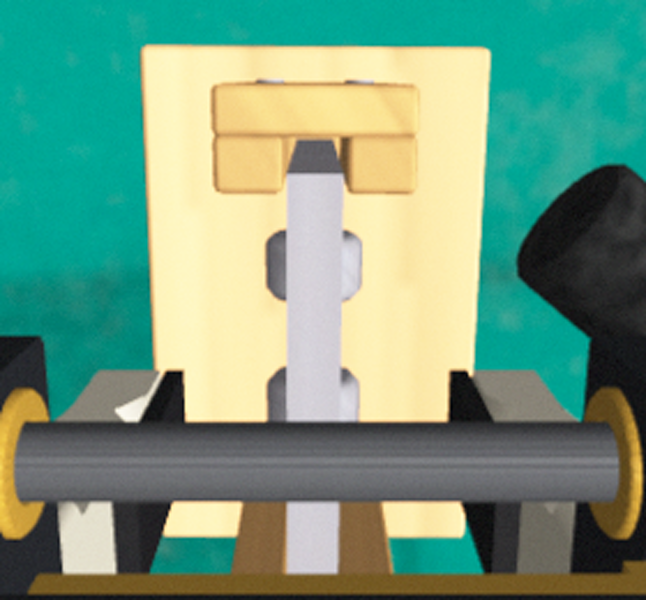

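```bash
python3 -m pendant '{"gripper":[0,0,0,0,0,0,0,0],"linear":[[0,0,0],[0,0,0],[0,0,0],[0,0,0],[0,0,0],[0,0,0],[0,0,0],[0,0,0]],"twist":[0,0,0,0,0,0,0,0]}'
python3 -m pendant '{"gripper":[0,0,0,0,0,0,0,0],"linear":[[0,0,0],[0,0,0],[0,0,0],[0,0,0.002],[0,0,0.004],[0,0,0.006],[0,0,0.008],[0,0,0.008]],"twist":[0,0,0,0,0,0,0,0]}'
```

```text
time: 15.98
tool_pos: [0.487, -0.2709, 0.2543]
eef_rot: [-0.682, 0.732, -0.0, 0.0]
contact_force: [-0.7, 0.4, 0.7]
opening: 0.0076
time: 16.65
tool_pos: [0.4869, -0.2708, 0.2827]
eef_rot: [-0.682, 0.732, 0.0, -0.0]
contact_force: [-0.3, -0.1, -3.4]
opening: 0.0078
```

```bash
python3 - <<'E'
from h import *
np.set_printoptions(precision=4,suppress=True)
k=dict(arm.get_calibration('wrist'));k['T']=np.array([[-0.9938,-0.1083,-0.0261,0.5334],[-0.1114,0.9631,0.245,-0.0033],[-0.0014,0.2464,-0.9692,0.4304],[0,0,0,1]])
p=lambda u,v,z: ray('wrist',((180+u/3.636)/560,(100+v/3.64)/420),z,k)
A,B,C=p(211,38,.008),p(656,207,.008),p(108,366,.008)
print(A,B,C,np.linalg.norm(A-B),np.linalg.norm(A-C))
d=A-B;print('yaw x',np.degrees(np.arctan2(d[1],d[0])));e=C-A;print('yaw y',np.degrees(np.arctan2(-e[0],e[1])))
print('centre',(B+C)/2)
# wood top corners z~.05: and plate
P=p(572,180,.050);print('wood -x-y',P)
c=(B+C)/2
for yaw in (-15.5,-16,-16.5):
  t=np.radians(yaw);print(yaw,c[:2]+.056*np.array([-np.cos(t),-np.sin(t)]))
E
```

```text
[ 0.5895 -0.011   0.008 ] [0.4457 0.0244 0.008 ] [0.6148 0.095  0.008 ] 0.14809406699977548 0.10899241571303525
yaw x -13.857300868896914
yaw y -13.411488480482593
centre [0.5303 0.0597 0.008 ]
wood -x-y [0.4793 0.0168 0.05  ]
-15.5 [0.4763 0.0747]
-16 [0.4764 0.0751]
-16.5 [0.4766 0.0756]
```

```bash
python3 -m pendant '{"gripper":[0,0,0,0,0,0,0,0],"linear":[[0,0,0.015],[0,0,0.02],[0,0,0.025],[0,0.005,0.025],[0,0.010,0.015],[0,0.018,0.010],[0,0.025,0.005],[0,0.03,0]],"twist":[0,0,0,0,0,0,0,0]}'
python3 -m pendant '{"gripper":[0,0,0,0,0,0,0,0],"linear":[[-0.006,0.033,0],[-0.006,0.036,0],[-0.006,0.037,0],[-0.006,0.037,0],[-0.006,0.036,0],[-0.006,0.032,0],[-0.006,0.024,0],[-0.006,0.013,0]],"twist":[-0.021,-0.021,-0.021,-0.021,-0.021,-0.021,-0.021,-0.021]}'
python3 - <<'E'
from h import *
np.set_printoptions(precision=4,suppress=True)
arm.camera('top')
k=arm.get_calibration('wrist'); snap('wrist','w9.png'); print(k['T'])
for n,h in {'jamb_axis':.054,'jamb_block':0,'leaf_axis':arm.get_state()['tool_pos'][2]-.2253}.items():
    for r in arm.tip_of(n,'wrist')[:2]: print(n,round(r['confidence'],2),np.array(r['at'])*[560,420],ray('wrist',r['at'],h,k))
np.save('k9.npy',k['T'])
snap('scene','s9.png')
im=cv2.imread('pics/w9.png');cv2.imwrite('pics/z9.png',cv2.resize(im[100:280,180:400],(732,600),interpolation=cv2.INTER_CUBIC))
s=cv2.imread('pics/s9.png')
cv2.imwrite('pics/s9z.png',cv2.resize(s[150:340,130:380],(789,600),interpolation=cv2.INTER_CUBIC))
E
```

```text
time: 17.32
tool_pos: [0.4869, -0.1827, 0.3994]
eef_rot: [-0.681, 0.732, -0.001, 0.001]
contact_force: [0.7, 0.7, -3.4]
opening: 0.0078
time: 17.98
tool_pos: [0.4383, 0.0674, 0.3981]
eef_rot: [-0.618, 0.786, 0.0, 0.001]
contact_force: [0.5, 0.2, -2.5]
opening: 0.0075
[[-0.9714  0.23    0.0598  0.4224]
 [ 0.2376  0.941   0.2408  0.0035]
 [-0.0009  0.2481 -0.9687  0.3785]
 [ 0.      0.      0.      1.    ]]
jamb_axis 0.7 [244.608 214.2  ] [0.4797 0.0733 0.054 ]
jamb_block 0.62 [206.808 199.794] [0.524  0.0603 0.    ]
leaf_axis 0.83 [286.72 233.1 ] [0.4376 0.0648 0.1727]
```

View pics/w9.png

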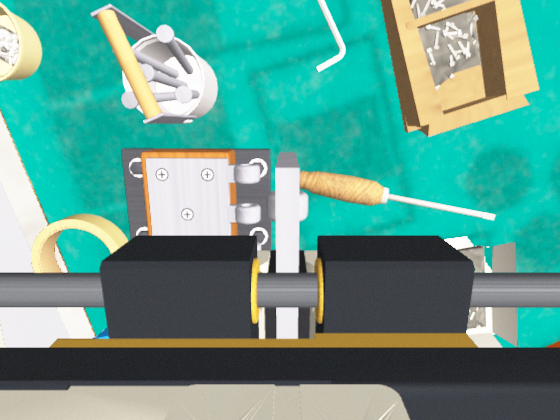

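View pics/s9z.png

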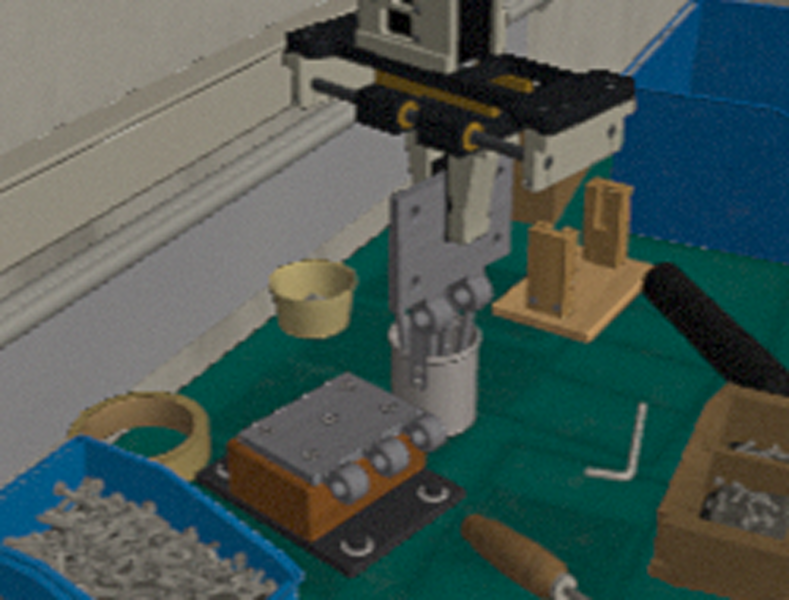

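View pics/z9.png

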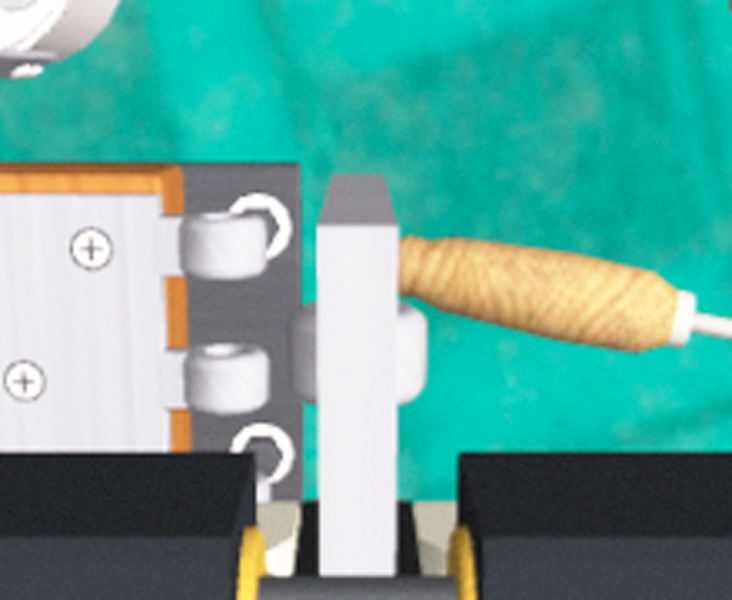

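```bash
cat > fit.py <<'E'
from h import *
from scipy.optimize import least_squares
np.set_printoptions(precision=4,suppress=True)
def fit(obs,k,x0=(.53,.06,-.24)):
    L=np.array([o[0] for o in obs])/1000.; uv=np.array([o[1] for o in obs],float)
    def f(p):
        c,s=np.cos(p[2]),np.sin(p[2]);W=np.c_[p[0]+c*L[:,0]-s*L[:,1],p[1]+s*L[:,0]+c*L[:,1],L[:,2]+(p[3] if len(p)>3 else 0)]
        return (proj('wrist',W,k)-uv)
    r=least_squares(lambda p:np.nan_to_num(f(p)).ravel()*~np.isnan(uv).ravel(),x0)
    return r.x,f(r.x)
E
python3 - <<'E'
from fit import *
k=dict(arm.get_calibration('wrist'));k['T']=np.load('k9.npy')
z=lambda u,v:(180+u/3.327,100+v/3.333)
n=np.nan
obs=[((-75,-55,8),z(300,163)),((75,-55,8),(122.5,149.5)),((-40,-55,50),z(183,165)),((40,-55,50),(142,152)),
((-56,-36.5,54),z(224.5,n)),((-56,0,54),z(228,n)),((-56,-28.5,66),z(n,279)),((-56,8,66),z(n,413))]
p,r=fit(obs,k);print(p,np.degrees(p[2]));print(r)
c,s=np.cos(p[2]),np.sin(p[2]);ax=p[:2]+[-.056*c,-.056*s];print('axis',ax)
# leaf
st=arm.get_state();print(st['tool_pos'],np.degrees(np.arctan2(2*st['eef_rot'][1]**2-1,2*st['eef_rot'][0]*st['eef_rot'][1]))-180)
zl=st['tool_pos'][2]-.2253
def w(u,v,h): u,v=z(u,v); return ray('wrist',(u/560,v/420),h,k)
print(w(357,224,zl+.086),w(357,570,zl+.086), w(325,178,zl+.016),w(390,178,zl+.016))
E
```

```text
[ 0.5287  0.0597 -0.2366] -13.558046863161035
[[ 1.9272 -0.8721]
 [ 0.0465 -0.9796]
 [-4.0798  1.8395]
 [-0.8324 -0.3642]
 [ 1.554      nan]
 [ 1.6548     nan]
 [    nan -0.0281]
 [    nan  0.353 ]]
axis [0.4742 0.0729]
[0.439  0.0647 0.3974] -13.693353578455202
[0.4257 0.0173 0.2581] [0.4345 0.0531 0.2581] [0.4308 0.0173 0.1881] [0.421  0.0197 0.1881]
```

```bash
python3 - <<'E'
from fit import *
k=dict(arm.get_calibration('wrist'));k['T']=np.load('k9.npy')
im=cv2.imread('pics/w9.png');cv2.imwrite('pics/z9b.png',cv2.resize(im[130:260,110:290],(800,578),interpolation=cv2.INTER_CUBIC))
z=lambda u,v:(180+u/3.327,100+v/3.333)
n=np.nan
obs=[((-75,-55,8),z(300,166)),((75,-55,8),(122.5,150)),((-40,-55,50),z(163,192)),
((-56,-36.5,54),z(224.5,n)),((-56,0,54),z(228,n)),((-56,-28.5,66),z(n,279)),((-56,8,66),z(n,413))]
p,r=fit(obs,k);print(p,np.degrees(p[2]));print(r)
c,s=np.cos(p[2]),np.sin(p[2]);ax=p[:2]+[-.056*c,-.056*s];print('axis',ax)
E
```

```text
[ 0.5304  0.0612 -0.2338] -13.39604543425672
[[ 0.4765 -0.123 ]
 [-1.1877  0.5959]
 [ 0.3558 -4.2977]
 [ 0.0145     nan]
 [ 0.2678     nan]
 [    nan  1.8951]
 [    nan  2.1697]]
axis [0.4759 0.0742]
```

View pics/z9b.png

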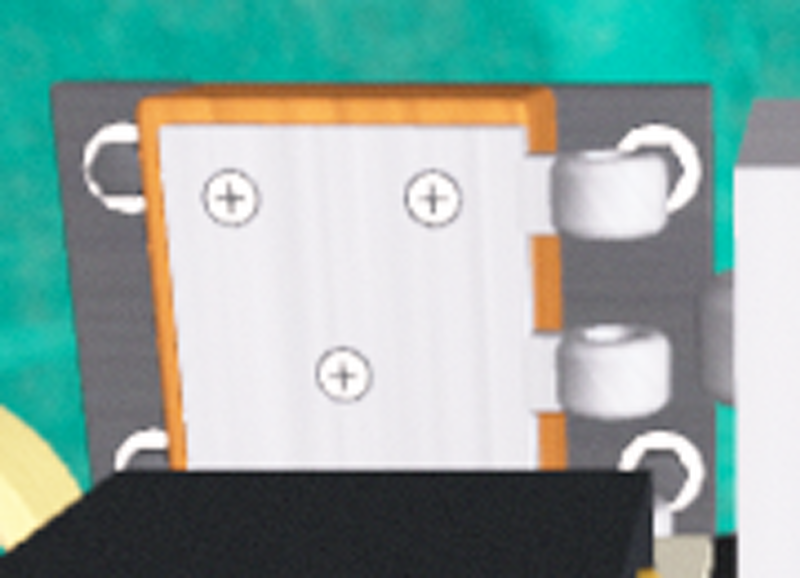

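```bash
python3 - <<'E'
from fit import *
k=dict(arm.get_calibration('wrist'));k['T']=np.load('k9.npy')
z=lambda u,v:(110+u/4.444,130+v/4.446)
n=np.nan
obs=[((-75,-55,8),z(711,87)),((75,-55,8),z(52,87)),((-40,-55,50),z(528,97)),((40,-55,50),z(140,99)),
((-56,-36.5,54),z(609.5,n)),((-56,0,54),z(614,n)),((-56,-29,66),z(n,240)),((-56,7.5,66),z(n,418))]
p,r=fit(obs,k);print(p,np.degrees(p[2]));print(r)
c,s=np.cos(p[2]),np.sin(p[2]);ax=p[:2]+[-.056*c,-.056*s];print('axis',ax)
st=arm.get_state();zl=st['tool_pos'][2]-.2253
im=cv2.imread('pics/w9.png')
t=p[2]
def W(L): L=np.array(L)/1000; return np.c_[p[0]+c*L[:,0]-s*L[:,1],p[1]+s*L[:,0]+c*L[:,1],L[:,2]]
a=np.linspace(0,2*np.pi,40)
big=cv2.resize(im[130:260,110:290],(800,578),interpolation=cv2.INTER_CUBIC)
for y0 in (-36.5,0):
  for e in (-8,8):
    q=proj('wrist',W([[-56+12*np.cos(i),y0+e,54+12*np.sin(i)] for i in a]),k)
    q=((q-[110,130])*[4.444,4.446]).astype(np.int32); cv2.polylines(big,[q],True,(0,0,255),1)
# leaf: own pose = TCP xy, yaw
R=np.radians(-13.69);P0=np.array([st['tool_pos'][0],st['tool_pos'][1],zl]);
def V(L):
    L=np.array(L)/1000;return np.c_[P0[0]+np.cos(R)*L[:,0]-np.sin(R)*L[:,1],P0[1]+np.sin(R)*L[:,0]+np.cos(R)*L[:,1],P0[2]+L[:,2]]
print(proj('wrist',V([[4,-50,86],[-4,-50,86],[4,-50,16],[-4,-50,16],[12,-10.25,0],[-12,-10.25,0]]),k))
cv2.imwrite('pics/ov9.png',big)
E
```

```text
[ 0.5302  0.0601 -0.2376] -13.616156636370535
[[ 0.7642 -0.7134]
 [-0.4317 -0.3805]
 [ 0.6254  0.4095]
 [-1.7782  0.1584]
 [ 0.3655     nan]
 [ 0.5057     nan]
 [    nan  0.0339]
 [    nan  0.5645]]
axis [0.4758 0.0733]
[[270.2086 164.7446]
 [294.4981 164.7235]
 [276.3086 149.5426]
 [291.8267 149.5283]
 [263.9727 216.4741]
 [304.9871 216.4448]]
```

View pics/ov9.png

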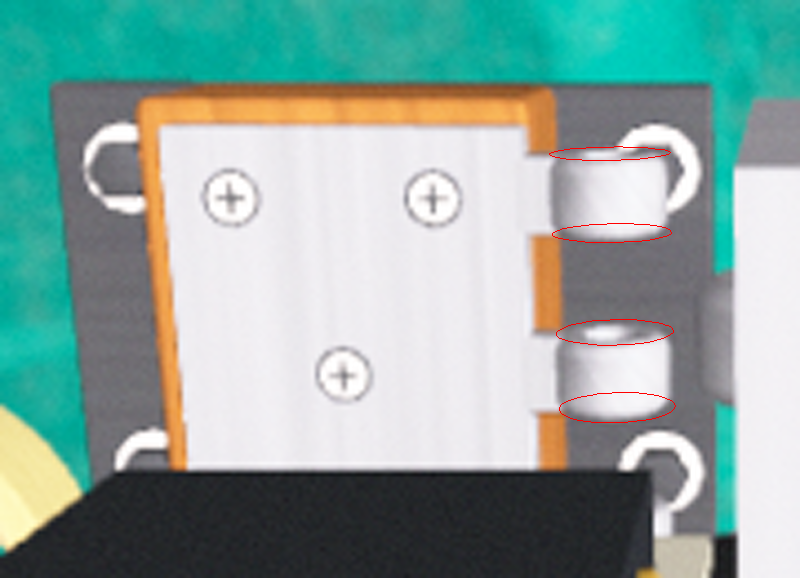

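```bash
python3 - <<'E'
from fit import *
k=dict(arm.get_calibration('wrist'));k['T']=np.load('k9.npy')
im=cv2.imread('pics/w9.png');cv2.imwrite('pics/z9c.png',cv2.resize(im[140:280,240:340],(571,800),interpolation=cv2.INTER_CUBIC)[:600])
E
```

```text
(no output)
```

View pics/z9c.png

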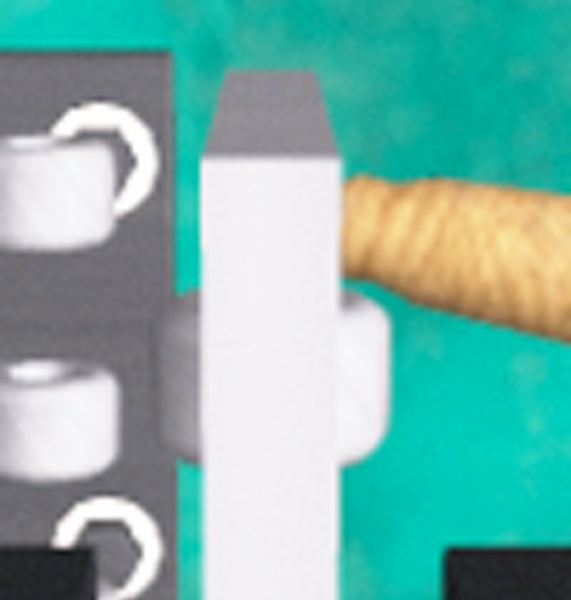

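```bash
python3 - <<'E'
from fit import *
k=dict(arm.get_calibration('wrist'));k['T']=np.load('k9.npy')
z=lambda u,v:(240+u/5.714,140+v/5.714)
n=np.nan
obs=[((4,-50,86),z(202,157)),((-4,-50,86),z(341,157)),((4,-50,16),z(228,71)),((-4,-50,16),z(316,71)),
((12,-18.25,0),z(162,n)),((-12,-18.25,0),z(390,n)),((4,10,86),(z(204,0)[0],n))]
obs=obs[:6]
p,r=fit(obs,k,(.438,.065,-.237,.1727));print(p,np.degrees(p[2]));print(r)
st=arm.get_state();print(st['tool_pos'],p[:2]-st['tool_pos'][:2])
print('move',np.array([.4758,.0733])-p[:2])
E
```

```text
[ 0.4369  0.0669 -0.2242  0.1667] -12.84655974567331
[[ 0.6921  0.4864]
 [-0.4323  0.1243]
 [ 0.0185 -0.351 ]
 [-0.3161 -0.5893]
 [-0.2687     nan]
 [ 0.1539     nan]]
[0.439  0.0647 0.3974] [-0.002   0.0022]
move [0.0389 0.0064]
```

```bash
python3 - <<'E'
from fit import *
k=dict(arm.get_calibration('wrist'));k['T']=np.load('k9.npy')
z=lambda u,v:(240+u/5.714,140+v/5.714)
n=np.nan
for zz in (.1705,.1725):
  h=zz*1000
  obs=[((4,-50,86+h),z(202,157)),((-4,-50,86+h),z(341,157)),((4,-50,16+h),z(228,71)),((-4,-50,16+h),z(316,71)),
  ((12,-18.25,h),z(162,n)),((-12,-18.25,h),z(390,n)),((4,0,86+h),z(203.5,n)),((-4,0,86+h),z(338.5,n))][:6]
  p,r=fit(obs,k,(.438,.065,-.237));print(p,np.degrees(p[2]));print(r.round(2).tolist())
# w8-type check: tcp axis
E
```

```text
[ 0.4369  0.0665 -0.2244] -12.85581556005332
[[0.34, 0.63], [-0.08, 0.27], [-0.13, -0.57], [-0.17, -0.81], [-0.62, nan], [0.51, nan]]
[ 0.4368  0.0663 -0.2245] -12.860778166554978
[[0.14, 0.72], [0.12, 0.34], [-0.22, -0.69], [-0.09, -0.93], [-0.81, nan], [0.7, nan]]
```

```bash
python3 -m pendant '{"gripper":[0,0,0,0,0,0,0,0],"linear":[[0.007,0.0015,-0.004],[0.01,0.002,-0.01],[0.01,0.002,-0.015],[0.008,0.0015,-0.018],[0.004,0,-0.016],[0,0,-0.01],[0,0,-0.005],[0,0,-0.002]],"twist":[0,0,0,0,0,0,0,0]}'
python3 - <<'E'
from h import *
k=arm.get_calibration('wrist'); print(arm.get_state()['tool_pos'],arm.get_state()['eef_rot']);snap('wrist','w10.png'); 
np.save('k10.npy',k['T'])
snap('scene','s10.png')
im=cv2.imread('pics/w10.png');cv2.imwrite('pics/z10.png',cv2.resize(im[100:280,180:380],(667,600),interpolation=cv2.INTER_CUBIC))
s=cv2.imread('pics/s10.png')
cv2.imwrite('pics/s10z.png',cv2.resize(s[210:340,190:310],(554,600),interpolation=cv2.INTER_CUBIC))
E
```

```text
time: 18.95
tool_pos: [0.4779, 0.0717, 0.3161]
eef_rot: [-0.617, 0.787, 0.0, -0.001]
contact_force: [0.6, -0.1, -2.7]
opening: 0.0078
[0.47792466 0.07165849 0.316107  ] [-6.17421853e-01  7.86631590e-01  9.82027718e-05 -9.94109679e-04]
```

View pics/z10.png

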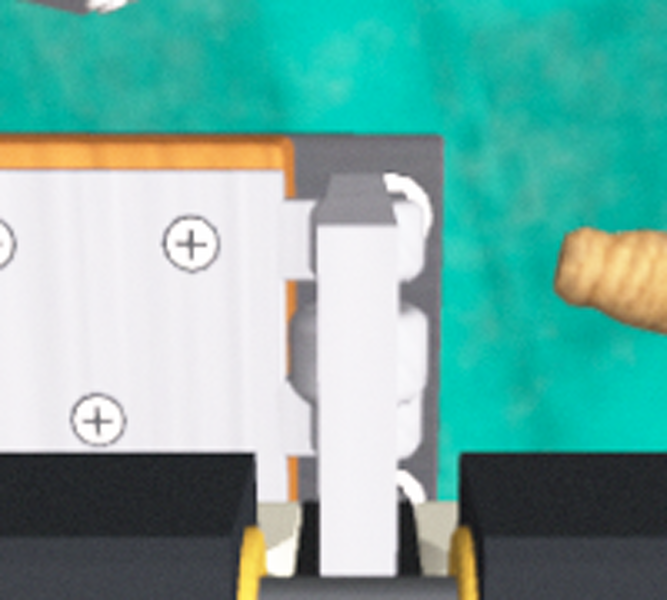

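View pics/s10z.png

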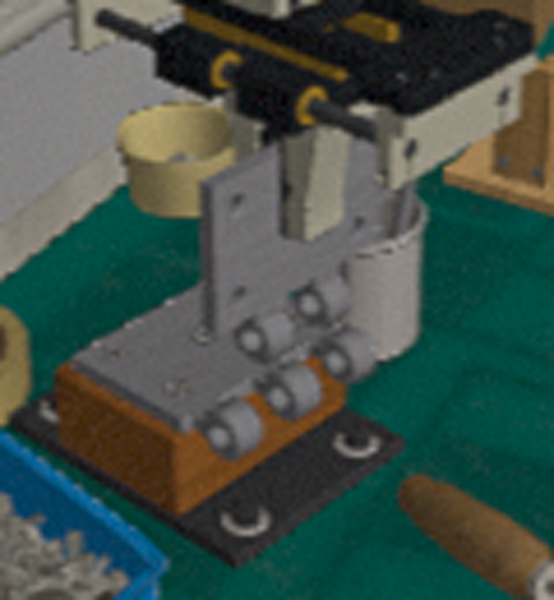

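```bash
cat > ov.py <<'E'
from fit import *
def run(kf,jobs,lobs,zl,img,crop,sc,out,x0l):
    k=dict(arm.get_calibration('wrist'));k['T']=np.load(kf)
    p,r=fit(jobs,k);print('jamb',p,np.degrees(p[2]),r.round(1).tolist())
    c,s=np.cos(p[2]),np.sin(p[2]);ax=p[:2]+[-.056*c,-.056*s]
    h=zl*1000
    q,r=fit([((a,b,cc+h),uv) for (a,b,cc),uv in lobs],k,x0l);print('leaf',q,np.degrees(q[2]),r.round(1).tolist())
    d=ax-q[:2];print('axis',ax,'move',d,'local',c*d[0]+s*d[1],-s*d[0]+c*d[1])
    im=cv2.imread(img);x,y,w,hh=crop;big=cv2.resize(im[y:y+hh,x:x+w],None,fx=sc,fy=sc,interpolation=cv2.INTER_CUBIC)
    a=np.linspace(0,2*np.pi,60)
    def draw(pose,pts,col):
        L=np.array(pts)/1000;c,s=np.cos(pose[2]),np.sin(pose[2])
        W=np.c_[pose[0]+c*L[:,0]-s*L[:,1],pose[1]+s*L[:,0]+c*L[:,1],L[:,2]]
        u=((proj('wrist',W,k)-[x,y])*sc).astype(np.int32);cv2.polylines(big,[u],True,col,1)
    for y0 in (-36.5,0,36.5):
        for e in (-8,8): draw(p,[[-56+12*np.cos(i),y0+e,54+12*np.sin(i)] for i in a],(0,0,255))
    draw(p,[[-75,-55,8],[75,-55,8],[75,55,8],[-75,55,8]],(0,0,255))
    draw(p,[[-40,-55,50],[40,-55,50],[40,55,50],[-40,55,50]],(0,128,255))
    for y0 in (-18.25,18.25):
        for e in (-8,8): draw(q,[[12*np.cos(i),y0+e,h+12*np.sin(i)] for i in a],(255,0,0))
    draw(q,[[4,-50,h+86],[-4,-50,h+86],[-4,50,h+86],[4,50,h+86]],(255,0,0))
    draw(q,[[4,-50,h+86],[-4,-50,h+86],[-4,-50,h+16],[4,-50,h+16]],(255,0,0))
    cv2.imwrite(out,big)
E
python3 - <<'E'
from ov import *
z=lambda u,v:(180+u/3.335,100+v/3.333)
n=np.nan
j=[((-75,-55,8),z(442,136)),((-40,-55,50),z(286,141)),((-68,-36.5,56),z(424,n)),((-68,0,56),z(421,n)),((-56,-29,66),z(n,283)),((-56,7.5,66),z(n,458))]
l=[((4,-50,86),z(317,225)),((-4,-50,86),z(397,225)),((4,-50,16),z(332,175)),((-4,-50,16),z(385,175)),((12,-18.25,0),z(291,n)),((-12,-18.25,0),z(427,n))]
run('k10.npy',j,l,.3161-.2253,'pics/w10.png',(220,100,110,150),5,'pics/ov10.png',(.476,.073,-.237))
E
```

```text
jamb [ 0.5312  0.0584 -0.2493] -14.284582607126008 [[0.8, -1.1], [-0.5, -0.5], [0.1, nan], [-0.3, nan], [nan, -0.2], [nan, 1.7]]
leaf [ 0.4768  0.0695 -0.2278] -13.05049290886058 [[0.2, 0.5], [0.5, 0.2], [-0.3, -0.4], [-0.7, -0.6], [-0.4, nan], [0.3, nan]]
axis [0.477  0.0723] move [0.0001 0.0027] local -0.0005486217426949405 0.0026691161779968152
```

View pics/ov10.png

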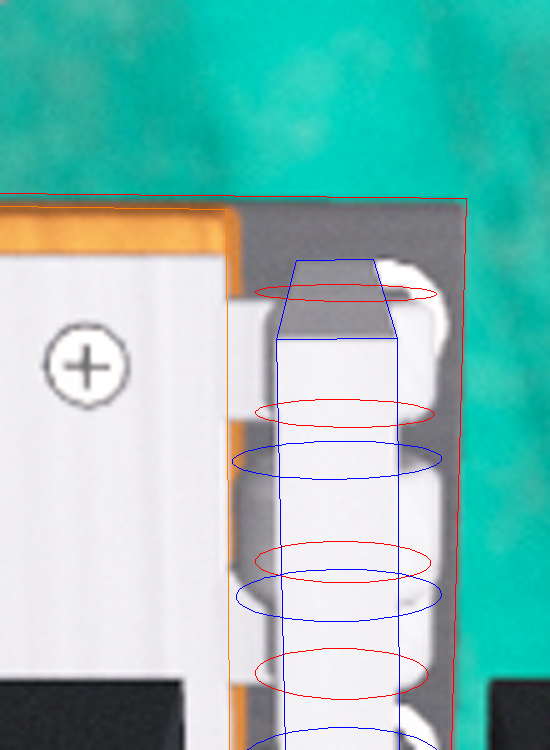

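```bash
python3 -m pendant '{"gripper":[0,0,0,0,0,0,0,0],"linear":[[0.0003,0.0012,-0.002],[0,0,-0.002],[0,0,-0.002],[0,0,-0.001],[0,0,-0.001],[0,0,0],[0,0,0],[0,0,0]],"twist":[0,0,0,0,0,0,0,0]}'
python3 - <<'E'
from h import *
np.set_printoptions(precision=4,suppress=True)
print(np.load('k9.npy'),np.load('k10.npy'))
k=arm.get_calibration('wrist'); print(k['T'],arm.get_state()['tool_pos'],arm.get_state()['eef_rot']);snap('wrist','w11.png'); 
np.save('k11.npy',k['T'])
snap('scene','s11.png')
im=cv2.imread('pics/w11.png');cv2.imwrite('pics/z11.png',cv2.resize(im[110:260,220:330],(550,750),interpolation=cv2.INTER_CUBIC)[:600])
s=cv2.imread('pics/s11.png')
cv2.imwrite('pics/s11z.png',cv2.resize(s[250:325,220:290],(560,600),interpolation=cv2.INTER_CUBIC))
E
```

```text
time: 19.72
tool_pos: [0.4783, 0.0734, 0.3091]
eef_rot: [-0.618, 0.786, -0.0, 0.0]
contact_force: [-0.3, 0.7, -3.5]
opening: 0.0081
[[-0.9714  0.23    0.0598  0.4224]
 [ 0.2376  0.941   0.2408  0.0035]
 [-0.0009  0.2481 -0.9687  0.3785]
 [ 0.      0.      0.      1.    ]] [[-0.9714  0.2307  0.057   0.4626]
 [ 0.2376  0.9417  0.238   0.0072]
 [ 0.0013  0.2448 -0.9696  0.2968]
 [ 0.      0.      0.      1.    ]]
[[-0.9716  0.2294  0.0585  0.463 ]
 [ 0.2367  0.9417  0.2391  0.009 ]
 [-0.0002  0.2462 -0.9692  0.2897]
 [ 0.      0.      0.      1.    ]] [0.4783 0.0734 0.3091] [-0.6178  0.7863 -0.      0.    ]
```

View pics/z11.png

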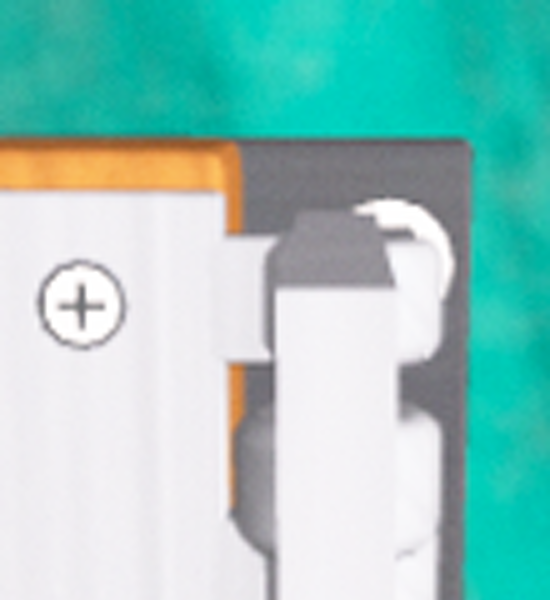

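View pics/s11z.png

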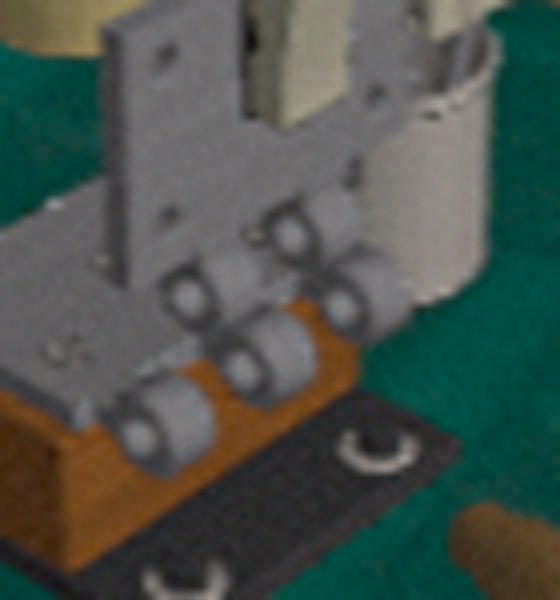

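```bash
python3 - <<'E'
from h import *
np.set_printoptions(precision=4,suppress=True)
p=lambda u,v,z: ray('scene',((220+u/8)/560,(250+v/8)/420),z)
J=[p(142,437,.054),p(240,368,.054),p(345,303,.054)];print(np.array(J))
d=J[0]-J[2];print(np.degrees(np.arctan2(-d[0],d[1])),np.linalg.norm(d))
for zl in (.0828,.0838,.0848):
    L=[p(190,295,zl),p(292,234,zl)];e=L[0]-L[1]
    print(zl,np.array(L),np.degrees(np.arctan2(-e[0],e[1])),np.linalg.norm(e))
    jm=(np.mean(J,axis=0))[:2]; lm=np.mean(L,axis=0)[:2]  # both at +8mm from their middles
    mv=jm-lm; t=np.radians(-13.6); print('move',mv,'local',np.cos(t)*mv[0]+np.sin(t)*mv[1],-np.sin(t)*mv[0]+np.cos(t)*mv[1])
E
python3 - <<'E'
from h import *
im=cv2.imread('pics/w11.png');cv2.imwrite('pics/z11b.png',cv2.resize(im[170:250,255:315],(450,600),interpolation=cv2.INTER_CUBIC))
E
```

```text
[[0.4851 0.1165 0.054 ]
 [0.478  0.081  0.054 ]
 [0.468  0.044  0.054 ]]
-13.248623404841638 0.07444645395647093
0.0828 [[0.4837 0.0952 0.0828]
 [0.4745 0.0603 0.0828]] -14.701534944393503 0.036021640877991104
move [-0.0021  0.0028] local -0.0026732402940274538 0.0021985995180604477
0.0838 [[0.4829 0.0964 0.0838]
 [0.4738 0.0616 0.0838]] -14.70153494439343 0.03594845560603679
move [-0.0013  0.0015] local -0.0016616108884312082 0.0011401488220175472
0.0848 [[0.4822 0.0976 0.0848]
 [0.4731 0.0629 0.0848]] -14.701534944393442 0.035875270334082485
move [-0.0006  0.0002] local -0.0006499814828349625 8.169812597464717e-05
```

View pics/z11b.png

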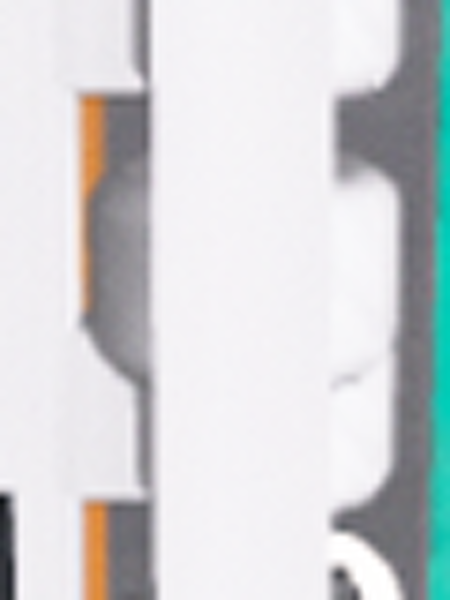

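```bash
python3 - <<'E'
from ov import *
z=lambda u,v:(220+u/5,110+v/5)
n=np.nan
j=[((-75,-55,8),z(470,143)),((-40,-55,50),z(226,146)),((-68,-36.5,56),z(441,n)),((-68,0,56),z(438,n)),((-56,-29,66),z(n,364)),((-56,7.5,66),(n,237.8))]
l=[((4,-50,86),z(274,288)),((-4,-50,86),z(395,288)),((4,-50,16),z(298,212)),((-4,-50,16),z(373,212)),((12,-18.25,0),z(234,n)),((-12,-18.25,0),z(442,n))]
run('k11.npy',j,l,.3093-.2253,'pics/w11.png',(220,110,110,150),5,'pics/ov11.png',(.476,.073,-.237))
E
```

```text
jamb [ 0.5312  0.0586 -0.2471] -14.15678153148935 [[0.5, -1.6], [-0.2, -0.3], [0.2, nan], [-0.5, nan], [nan, 0.3], [nan, 1.4]]
leaf [ 0.4776  0.0714 -0.2278] -13.052653369174283 [[0.0, 0.5], [0.2, 0.2], [-0.4, -0.5], [0.1, -0.6], [0.0, nan], [-0.1, nan]]
axis [0.4769 0.0723] move [-0.0007  0.0008] local -0.0008906329927165449 0.0006427654006423875
```

View pics/ov11.png

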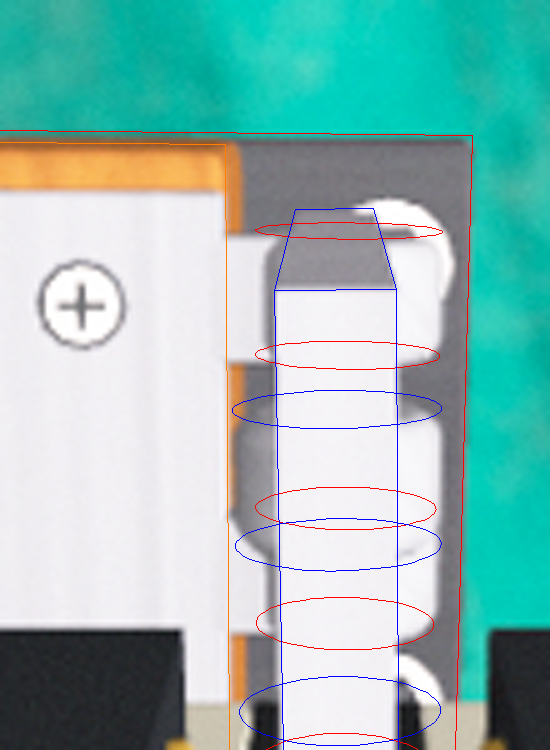

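```bash
python3 -m pendant '{"gripper":[0,0,0,0,0,0,0,0],"linear":[[-0.001,0.001,0],[0,0,-0.001],[0,0,-0.002],[0,0,-0.003],[0,0,-0.003],[0,0,-0.002],[0,0,-0.001],[0,0,0]],"twist":[0,0,0,0,0,0,0,0]}'
python3 - <<'E'
from h import *
np.set_printoptions(precision=4,suppress=True)
st=arm.get_state();print(st['tool_pos'],st['contact_force'],st['moment'])
snap('wrist','w12.png');snap('scene','s12.png');snap('top','t12.png')
im=cv2.imread('pics/w12.png');cv2.imwrite('pics/z12.png',cv2.resize(im[130:250,230:320],(450,600),interpolation=cv2.INTER_CUBIC))
s=cv2.imread('pics/s12.png')
cv2.imwrite('pics/s12z.png',cv2.resize(s[250:325,220:290],(560,600),interpolation=cv2.INTER_CUBIC))
E
```

```text
time: 20.48
tool_pos: [0.4771, 0.0743, 0.2967]
eef_rot: [-0.618, 0.786, 0.0, -0.0]
contact_force: [1.0, -0.8, -2.9]
opening: 0.0081
[0.4771 0.0743 0.2967] [ 0.9699 -0.8402 -2.897 ] [0.0845 0.0916 0.021 ]
```

View pics/z12.png

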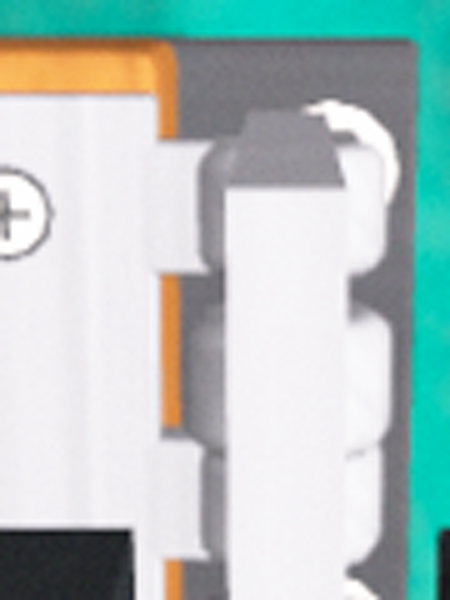

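View pics/s12z.png

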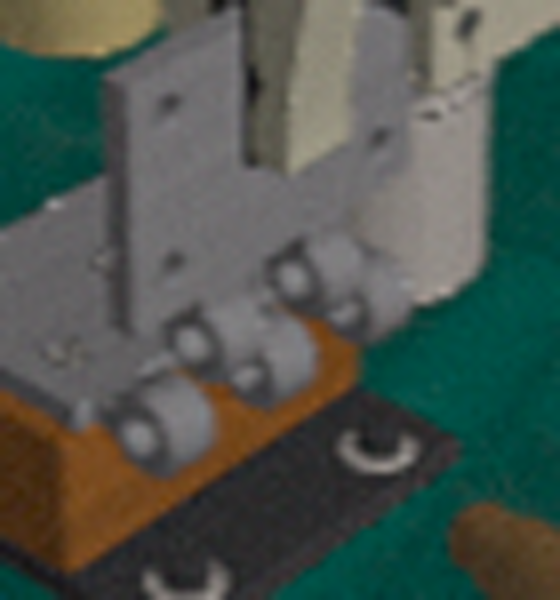

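```bash
python3 - <<'E'
from h import *
np.set_printoptions(precision=4,suppress=True)
p=lambda u,v,z: ray('scene',((220+u/8)/560,(250+v/8)/420),z)
J=[p(142,437,.054),p(240,368,.054),p(345,303,.054)]
for zl in (.0704,.0714,.0724):
    L=[p(193,341,zl),p(293,279,zl)];e=L[0]-L[1]
    mv=(np.mean(J,axis=0)-np.mean(L,axis=0))[:2]; t=np.radians(-13.6); print(zl,'move',mv,'local',np.cos(t)*mv[0]+np.sin(t)*mv[1],-np.sin(t)*mv[0]+np.cos(t)*mv[1],np.degrees(np.arctan2(-e[0],e[1])))
E
```

```text
0.0704 move [-0.0009  0.0015] local -0.0012249345390157181 0.0012409537595532022 -14.28329902234375
0.0714 move [-0.0002  0.0003] local -0.00024103515167414586 0.000210411290980571 -14.283299022343652
0.0724 move [ 0.0005 -0.001 ] local 0.0007428642356675213 -0.0008201311775919801 -14.283299022343687
```

```bash
python3 -m pendant '{"gripper":[0,0,0,0,0,0,0,0],"linear":[[0,0.0003,-0.001],[0,0,-0.0015],[0,0,-0.0015],[0,0,-0.0015],[0,0,-0.0015],[0,0,-0.001],[0,0,-0.001],[0,0,0]],"twist":[0,0,0,0,0,0,0,0]}'
```

```text
time: 21.3
tool_pos: [0.4772, 0.0747, 0.2878]
eef_rot: [-0.618, 0.786, 0.0, -0.0]
contact_force: [-0.3, -0.4, -4.1]
opening: 0.0078
```

```bash
python3 -m pendant '{"gripper":[0,0,0,0,0,0,0,0],"linear":[[0,0,-0.001],[0,0,-0.0015],[0,0,-0.0015],[0,0,-0.0015],[0,0,-0.0015],[0,0,-0.001],[0,0,-0.0005],[0,0,0]],"twist":[0,0,0,0,0,0,0,0]}'
python3 - <<'E'
from h import *
np.set_printoptions(precision=4,suppress=True)
st=arm.get_state();print(st['tool_pos'],st['contact_force'],st['moment'])
np.save('k13.npy',arm.get_calibration('wrist')['T'])
snap('wrist','w13.png');snap('scene','s13.png')
im=cv2.imread('pics/w13.png');cv2.imwrite('pics/z13.png',cv2.resize(im[130:250,230:320],(450,600),interpolation=cv2.INTER_CUBIC))
s=cv2.imread('pics/s13.png')
cv2.imwrite('pics/s13z.png',cv2.resize(s[250:325,220:290],(560,600),interpolation=cv2.INTER_CUBIC))
E
```

```text
time: 21.97
tool_pos: [0.4772, 0.0747, 0.2794]
eef_rot: [-0.618, 0.786, 0.0, -0.0]
contact_force: [-0.1, 1.0, -2.8]
opening: 0.008
[0.4772 0.0747 0.2794] [-0.1183  0.9775 -2.7907] [0.1081 0.0953 0.0148]
```

View pics/z13.png

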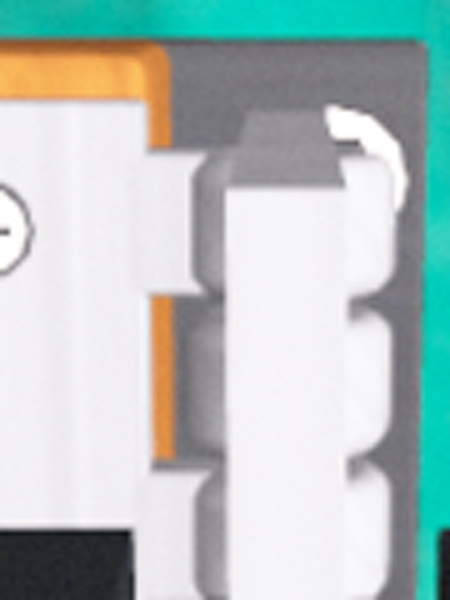

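View pics/s13z.png

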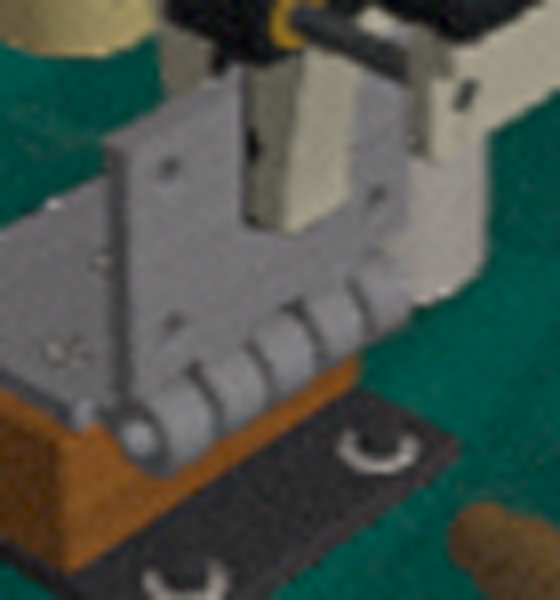

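```bash
python3 - <<'E'
from h import *
im=cv2.imread('pics/s13.png')[285:312,228:275]
cv2.imwrite('pics/s13y.png',cv2.resize(im,None,fx=16,fy=16,interpolation=cv2.INTER_CUBIC))
im=cv2.imread('pics/w13.png')[150:255,260:316]
cv2.imwrite('pics/z13y.png',cv2.resize(im,None,fx=5.6,fy=5.6,interpolation=cv2.INTER_CUBIC))
E
```

```text
(no output)
```

View pics/s13y.png

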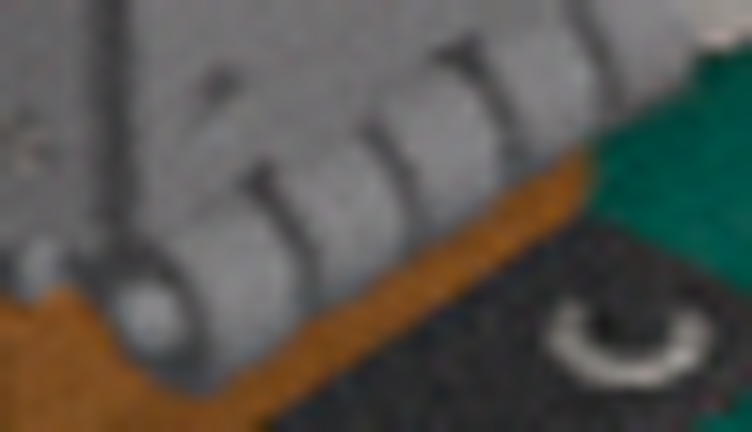

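View pics/z13y.png

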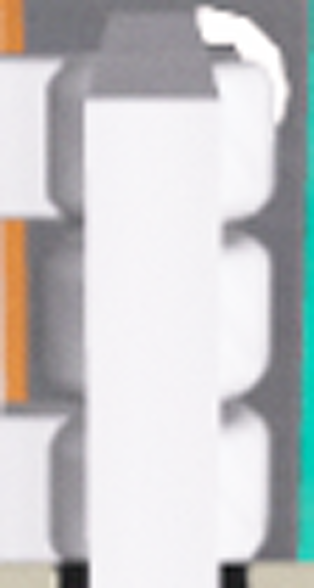

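```bash
python3 -m pendant '{"gripper":[0,0,0,0,0,0,0,0],"linear":[[0,0,0],[0,0,0],[0,0,0],[0,0,0],[0,0,0],[0,0,0],[0,0,0],[0,0,0]],"twist":[0,0,0,0,0,0,0,0]}'
python3 - <<'E'
from h import *
st=arm.get_state();print(st['tool_pos'],st['contact_force'],st['moment'],abs(st['qvel']).max())
snap('scene','s14.png');print(arm.get_state()['contact_force'],arm.get_state()['tool_pos'])
E
```

```text
time: 22.73
tool_pos: [0.4772, 0.0747, 0.2795]
eef_rot: [-0.618, 0.786, 0.0, -0.0]
contact_force: [0.0, 1.0, -3.7]
opening: 0.0081
[0.47722818 0.0747143  0.27954101] [ 0.01214701  0.9588994  -3.65443268] [0.06048396 0.12535613 0.00163615] 0.001649856754185141
[ 0.49158558 -0.23188795 -2.18755451] [0.47724963 0.07470157 0.27955959]
```

View pics/s14.png

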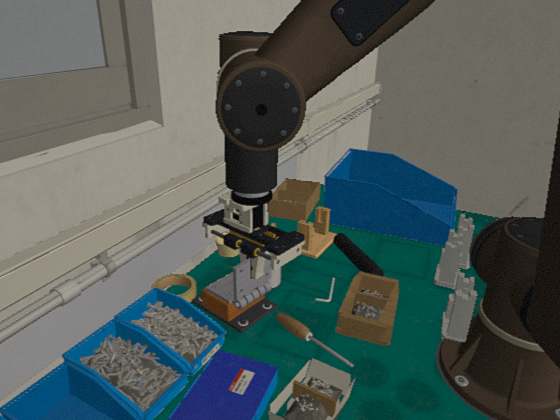

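```bash
python3 -c "
from workcell import arm
print(arm.hand_in())"
```

```text
the job is handed in; nothing more can be done
None
```

The job is done and handed in at about 23 s of robot time, with the gripper still holding the leaf in the jamb.

- **Can:** I lifted it off the block by its grip and stood it upright on the bench, about 25 mm from the block's right (-y) side. My first grip closed late, with the handle at the very tips of the pads. I set the can back on the block, pressing at up to about 20 N, and gripped again lower. The set-down on the bench read about 6.5 N when it touched.
- **Leaf:** I took it out of the stand and lowered it upright into the jamb's gaps, with no contact force on the way down.

**Last checks**
- **Fit:** In the scene and wrist pictures the five knuckles form one straight cylinder with gaps at every end face. The last measured misalignment was about 0.3 mm, taken 17 mm above the final height.
- **Forces:** They show only the leaf's weight (about 3 N) and noise of about 1 N sideways, so the leaf does not seem to lean on the block. The arm was still.
- **Where the checks disagreed:** The two cameras differ by roughly 0.5 mm on which way the leaf sits along the hinge axis, within the 2.25 mm of room. The yaw estimates differed by about 1 degree.
- **Bystanders:** I saw none of the other things moved in the pictures. In the last one the gripper hides the can and most of the cup. The can had stood upright in the earlier views.

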